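# Stand washed sample tiles up on the dryer and start it

### The arm

A 6-joint arm with a two-finger parallel gripper is mounted at the origin on the work surface; the furniture and walls round the work are solid. World frame = base frame: x ahead of the robot, y to its left, z up, the work surface at z = 0. Lengths are in m, angles in degrees, forces in N, time in s.
With the tool pointing down it reaches from about 0.35 to 0.975 m from the base axis. Payload 4.9 kg.
Tool frame: the origin (TCP) lies between the finger pads; the fingertips stand 25 mm ahead of it and the grasp point (between the pads) lies 6 mm ahead of it; z points along the fingers, y is the line along which they close (so a half turn about z gives the same grasp; the last joint's range is limited). The gripper opens to 85 mm and grips with 20 to 120 N. Pads are 22 mm wide; open, the fingers measure 114 mm over their backs; the gripper's body (76 mm by 85 mm) begins 54 mm behind the grasp point. The pads swing forward as they close: fully open they stand 13 mm farther back than shut.
Start: joints at [59.817, 3.019, 92.412, -0, 84.569, -6.818], TCP at [0.248, 0.574, 0.222] pointing down, gripper open.
Joint ranges: [-172.51, 172.51], [-57.92, 126.97], [3.15, 148.05], [-58.71, 238.71], [5.1, 150.11], [-179.66, 179.66]. Speed limits (degrees/s): [147.25, 147.25, 180, 180, 180, 180].

### API

Orientations are given as [roll, pitch, yaw] about the fixed x, y, z axes, in that order (R = Rz(yaw) Ry(pitch) Rx(roll)).
In Python, from workcell import state, read_camera, get_calibration, job_done gives the robot as it stands.
- The arm moves only by the shell command python3 -m handwheel 'ROWS'. ROWS is JSON, a list of rows, each a list of 5 numbers: the shift along the tool's x, y, z in units of 40 mm (1.0 is 40 mm), then the turn about the tool's z in units of 6 degrees (1.0 is 6 degrees), then the finger opening in mm, from 0 to 85.4. In form: [[tx, ty, tz, turn, claw], ...]. A call has exactly 8 rows; each row shifts and turns the commanded pose from where the row before left it, along the tool's axes as they then stand; what a row does not reach is not made up. A row lasts 1/12 s, in which the tool goes at most 41.7 mm and 7.16 degrees, less where a joint would pass 70% of its speed; a pose out of reach is approached as far as the arm can. A call is refused whole if a number of a shift passes 1 or a number of a turn 1, either way. A call with a gripper value outside its range is refused whole. The fingers move at their own pace and stop on an object; the grip force is fixed at half the most. Time passes only in rows, so rows that do not move let the fingers close, or fill a call up. It gives the time, the measured TCP pose, the force, the opening and the grip force at its end, in the units of the state.
- state(): the state, without advancing time (a new reading comes with each control period).
- read_camera(name): name is "side" or "top" or "wrist"; returns the picture (420x560x3 uint8, red, green, blue); there is no depth.
- get_calibration(name): a dict with "intrinsics" (3x3 intrinsics, pixels), "k1" (the pictures are not rectified: a ray, as slopes to the right and down, at radius r is drawn at 1 + k1 r^2 times it, then the intrinsics apply), "rvec" (rotation vector, rad) and "tvec" (3), from world to camera coordinates, as OpenCV has them. Camera axes: x right, y down, z forward; pixel columns grow to the right and rows downward; lengths in m; the calibration is good to about 2 mm. A picture is of the moment at which its call begins: read the wrist's pose just before it. get_calibration takes no time and is no camera call; for the wrist camera it gives the pose at the moment of the call.
- job_done(): hands the job in; it is judged then, once.
The state is a dict: "clock": time; "joint_positions": joint angles; "qvel": joint speeds; "tau": joint torques, N m; "ee_pos": TCP position; "tcp_rot": TCP orientation; "ft_force": force on the tool from outside, world axes, zero at the start; "moment": the same for the moment, N m; "grip_width": opening from 0.0 (shut) to 1.0 (fully open); "grasp_force": force on a finger pad.
Only numpy, scipy, OpenCV 4.12 (cv2) and the standard library are available. Lean on these libraries where they do the work, as an engineer would, in place of code of your own. Each camera call takes 0.05 s, during which the arm holds its last target. There are 200 camera calls.

### The job

Stand every sample tile that lies on the bench upright on edge on the drying stand, leaning back against its fence: lay the tile across the sloping apron, then push its raised edge up so that it pivots on its lower edge. When all of them stand, start the dryer: press the green button, then the yellow, then the blue, each held fully down for two seconds and let up again before the next. Leave all tiles standing, and do not knock over the purple-labelled bottle or the red-lidded tub.

Things in the scene. Friction and masses are not known exactly. Their poses are not given: they have to be found in the camera images.
- tile_a: loose terracotta sample tile, 84 x 62 x 8 mm, 0.075 to 0.135 kg, blue glaze on the top face; starts flat on the bench, may be absent. Origin: centre of its unglazed underside; x along the 84 mm length, y along the 62 mm width, z out of the glazed face
- tile_b: loose terracotta sample tile, 84 x 62 x 8 mm, 0.075 to 0.135 kg, green glaze on the top face; starts flat on the bench, may be absent. Origin: centre of its unglazed underside; x along the 84 mm length, y along the 62 mm width, z out of the glazed face
- tile_c: loose terracotta sample tile, 84 x 62 x 8 mm, 0.075 to 0.135 kg, orange glaze on the top face; starts flat on the bench, may be absent. Origin: centre of its unglazed underside; x along the 84 mm length, y along the 62 mm width, z out of the glazed face
- tile_d: loose terracotta sample tile, 84 x 62 x 8 mm, 0.075 to 0.135 kg, white glaze on the top face; starts flat on the bench, may be absent. Origin: centre of its unglazed underside; x along the 84 mm length, y along the 62 mm width, z out of the glazed face
- dryer: tile-drying stand, fixed, 360 mm long (y): toward the robot a plywood apron that slopes down from a lip (41 mm over the bench, vertical face below it) to a narrow floor (14 mm over the bench), then a slotted aluminium fence, 60 mm tall, leaning back 16 degrees; grey air box behind, top 64 mm over the bench. Origin on the bench under it; x from apron to fence, y along the fence, z up
- fence_foot (a point): middle of the line where floor and fence meet, axes as the stand's; the stand reaches 180 mm to +y and -y. Floor level from x = 0 to -14 mm, apron rising from there to the lip at x = -48, z = +27 mm. A tile laid lengthways over lip and floor rests at about 29 degrees, its near edge overhanging the lip by 29 mm and free to be pushed up. Four fit, 90 mm apart
- green_button_top (a point): middle of the top of the green push button (36 mm across, faces up), about 55 mm over the bench when up; on a fixed grey plastic box 62 x 62 x 36 mm
- green_button (a joint): green button's travel in m: 0 up, 0.007 fully down; spring returned, about 4 N when fully down
- yellow_button_top (a point): middle of the top of the yellow push button (36 mm across, faces up), about 55 mm over the bench when up; on a fixed grey plastic box 62 x 62 x 36 mm
- yellow_button (a joint): yellow button's travel in m: 0 up, 0.007 fully down; spring returned, about 4 N when fully down
- blue_button_top (a point): middle of the top of the blue push button (36 mm across, faces up), about 55 mm over the bench when up; on a fixed grey plastic box 62 x 62 x 36 mm
- blue_button (a joint): blue button's travel in m: 0 up, 0.007 fully down; spring returned, about 4 N when fully down
- glaze_purple: bystander: glaze bottle with purple label, white cap, 72 mm across, 149 mm tall; origin under its middle, z up
- slip_tub: bystander: grey tub with red lid, 100 mm across, 116 mm tall; origin under its middle, z up

How it is judged:
By the outcome, as a careful person would: the job done as asked, in the order asked, and still so for the second after the job is handed in, with the robot touching nothing.
Of tile_a, tile_b, tile_c, tile_d only 3 to 4 are there at a start; the rules pass over those that are not, and their reading is None.
At some moment in a run one of tile_a, tile_b, tile_c, tile_d may be knocked a few centimetres aside while the robot is not near it.
Once in a run the grip may slacken for a moment while it holds something.
It also fails if it takes over 210 s, if anything falls off the work surface, if the arm or the gripper's body presses on something with over 40 N, if the wrist force passes 120 N, or if a joint passes its speed limit or range.

## Working session

There is one attempt and no reset: what is moved stays moved. The work goes in short steps, Python scripts to look and compute and a shell command to move; the robot and the scene stay as the last step left them, time stands still between calls to the robot, and variables do not carry over. Pictures are saved under pics/ and viewed, at most 14 in all, crops included, and the job is handed in when it is done.

```bash
ls; mkdir -p pics
python3 - <<'E'
from workcell import *
import cv2
print(state())
for n in("top","side"):
    im=read_camera(n); cv2.imwrite(f"pics/{n}0.png",im[:,:,::-1]); print(n,get_calibration(n))
E
```

```text
pics
{'clock': 0.0, 'joint_positions': array([ 5.98174197e+01,  3.05741588e+00,  9.24934200e+01, -8.83343938e-04,
        8.45666748e+01, -6.81789366e+00]), 'qvel': array([-0.02384004,  0.04966999,  0.0227541 , -0.06321334, -0.09666432,
       -0.00574519]), 'tau': array([ 2.28358172e-04, -3.93656516e+01, -3.70183754e+01,  9.37810341e-06,
        6.58231991e-03,  1.43497907e-06]), 'ee_pos': array([0.24753921, 0.57318988, 0.22064748]), 'tcp_rot': array([-1.79883216e+02, -1.30771800e-02,  1.56635385e+02]), 'ft_force': array([-0.02803194,  0.41287201, -0.98367222]), 'moment': array([ 0.00423311,  0.02300856, -0.09833157]), 'grasp_force': 0.0, 'grip_width': 0.9991563012036252}
top {'intrinsics': array([[480.95896524,   0.        , 277.34533526],
       [  0.        , 480.95896524, 209.85179711],
       [  0.        ,   0.        ,   1.        ]]), 'k1': -0.03932731267810076, 'rvec': array([ 2.07530891, -2.14404825,  0.21976021]), 'tvec': array([0.01833252, 0.52949306, 1.46221549])}
side {'intrinsics': array([[485.43827215,   0.        , 280.58412602],
       [  0.        , 485.43827215, 209.71838927],
       [  0.        ,   0.        ,   1.        ]]), 'k1': -0.019138163106209933, 'rvec': array([ 2.06341946, -0.24343528,  0.14659751]), 'tvec': array([-0.51246707,  0.14605366,  1.14786393])}
```

View pics/top0.png

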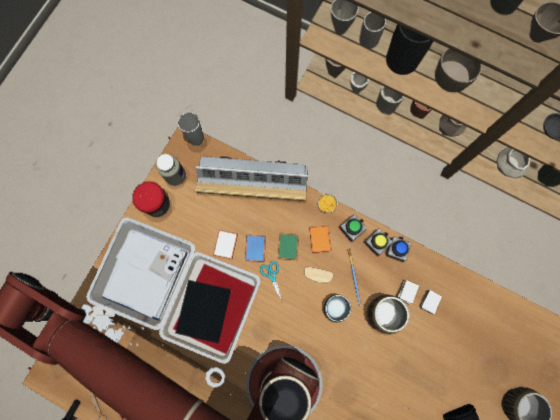

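View pics/side0.png

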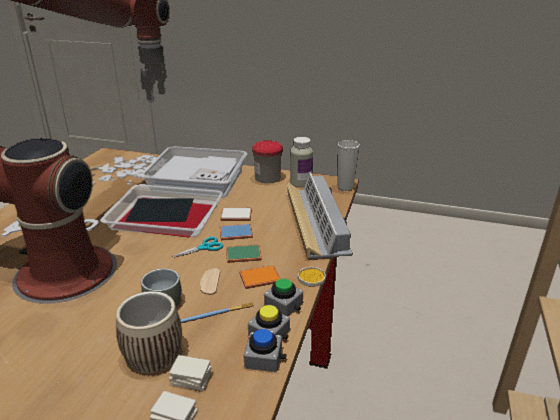

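Top view: four tiles, white (226,244), blue (256,248), green (288,246) and orange (319,238). The stand is around (250,178), the buttons at (354,227), (379,240) and (399,248), and the bottle and tub are upper left at (170,167) and (150,197). The side view shows the same layout, with nothing in the way between tiles and stand.

```bash
cat > h.py <<'E'
import numpy as np, cv2
from workcell import *
def cast(cal,px,z):
    K=cal["intrinsics"]; R=cv2.Rodrigues(np.array(cal["rvec"]))[0]; t=np.array(cal["tvec"]).ravel()
    p=cv2.undistortPoints(np.array(px,float).reshape(-1,1,2),K,np.array([cal["k1"],0,0,0.]))[:,0]
    d=np.c_[p,np.ones(len(p))]@R; c=-R.T@t
    return c+d*((z-c[2])/d[:,2])[:,None]
def proj(cal,P):
    return cv2.projectPoints(np.array(P,float).reshape(-1,1,3),np.array(cal["rvec"]),np.array(cal["tvec"]),cal["intrinsics"],np.array([cal["k1"],0,0,0.]))[0][:,0]
def grab(n):
    cal=get_calibration(n); return read_camera(n),cal
HUE=dict(blue=(100,125,90),green=(65,95,60),orange=(5,18,170),white=None)
def rects(im,cal,z=.008,roi=None):
    hsv=cv2.cvtColor(im,cv2.COLOR_RGB2HSV); out={}
    for k,v in HUE.items():
        if v: m=cv2.inRange(hsv,(v[0],v[2],50),(v[1],255,255))
        else: m=cv2.inRange(hsv,(0,0,185),(179,50,255))
        if roi is not None: m=m*roi
        m=cv2.morphologyEx(m,cv2.MORPH_OPEN,np.ones((3,3)))
        L=[]
        for c in cv2.findContours(m,cv2.RETR_EXTERNAL,cv2.CHAIN_APPROX_NONE)[0]:
            if cv2.contourArea(c)<60: continue
            w=cast(cal,c.reshape(-1,2),z)[:,:2]
            (x,y),(a,b),th=cv2.minAreaRect((w*1000).astype(np.float32))
            if a<b: a,b,th=b,a,th+90
            L.append((round(x,1),round(y,1),round(a,1),round(b,1),round((th+90)%180-90,1)))
        out[k]=L
    return out
E
python3 - <<'E'
from h import *
for n in("top","side"):
    im,cal=grab(n)
    roi=np.zeros(im.shape[:2],np.uint8)
    if n=="top": roi[205:280,200:350]=1
    else: roi[195:300,210:290]=1
    print(n,rects(im,cal,roi=roi))
    if n=="top":
        cv2.imwrite("pics/topc.png",cv2.resize(im[120:260,140:420,::-1],None,fx=2.85,fy=2.85,interpolation=cv2.INTER_CUBIC))
        hsv=cv2.cvtColor(im,cv2.COLOR_RGB2HSV)
        for k,lo,hi in(("g",(50,120,60),(80,255,255)),("y",(24,150,120),(34,255,255)),("b",(105,150,80),(125,255,255))):
            m=cv2.inRange(hsv,lo,hi)
            for c in cv2.findContours(m,0,1)[0]:
                if cv2.contourArea(c)>40:
                    (u,v),r=cv2.minEnclosingCircle(c); print(k,(u,v),r,cast(cal,[(u,v)],.055).round(4))
    else:
        cv2.imwrite("pics/sidec.png",cv2.resize(im[160:280,240:380,::-1],None,fx=5,fy=5,interpolation=cv2.INTER_CUBIC))
E
```

```text
top {'blue': [(417.6, 76.8, 70.9, 51.6, -1.8)], 'green': [(420.4, -27.9, 72.9, 51.6, -5.8)], 'orange': [(440.8, -132.0, 75.6, 54.6, 2.6)], 'white': [(340.4, 155.3, 104.5, 13.0, 65.8), (355.9, 139.6, 164.8, 12.5, 65.5), (434.2, 173.0, 78.4, 56.1, -13.7)]}
g (354.1956481933594, 225.67391967773438) 5.843443870544434 [[ 0.4713 -0.2382  0.055 ]]
b (400.978271484375, 247.28260803222656) 6.064411163330078 [[ 0.3982 -0.3795  0.055 ]]
side {'blue': [(422.5, 78.4, 74.9, 48.9, -4.5)], 'green': [(486.7, -181.0, 47.3, 31.7, 75.6), (424.6, -27.3, 74.1, 49.6, -6.1), (363.8, 29.2, 58.6, 30.4, 83.7)], 'orange': [(445.6, -130.6, 79.2, 57.0, 3.7)], 'white': [(437.7, 176.0, 77.6, 52.6, -13.3)]}
```

View pics/topc.png

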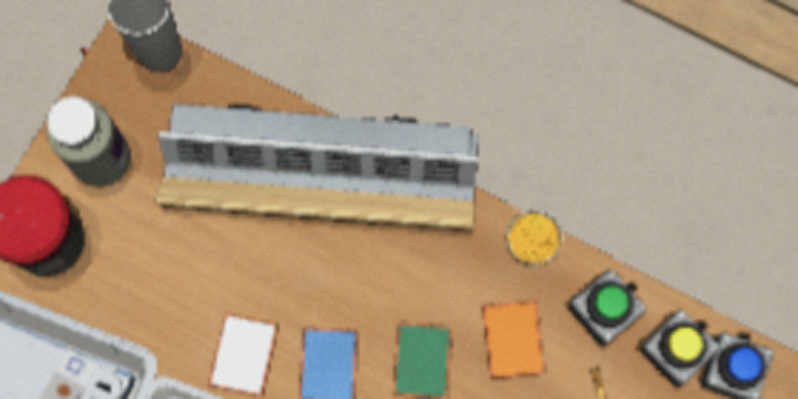

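View pics/sidec.png

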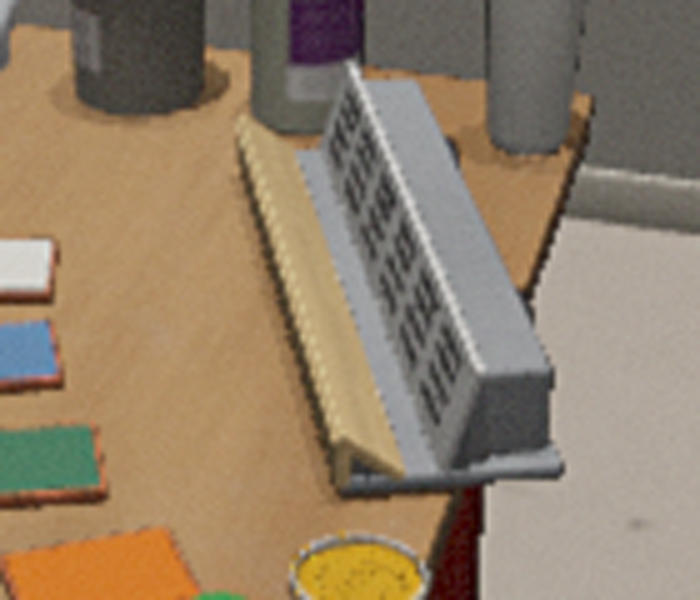

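The crops show the lip's near edge in the top view at (195.4,191.9)–(305.6,199.3) and the fence top at (196.1,166.7)–(307.7,175.4). The matching side-view points are (287.6,185.6)–(308,248) and (310.4,173.2)–(336.6,234.4). The apron is clear. Next I triangulate these.

Run:
```python
from h import *
ct,cs=get_calibration("top"),get_calibration("side")
def tri(a,b):
    P=[];q=[]
    for c,p in((ct,a),(cs,b)):
        P.append(np.c_[cv2.Rodrigues(c["rvec"])[0],c["tvec"]])
        q.append(cv2.undistortPoints(np.array(p,float).reshape(1,1,2),c["intrinsics"],np.array([c["k1"],0,0,0.]))[0,0])
    X=cv2.triangulatePoints(P[0],P[1],q[0],q[1])[:,0]; return (X[:3]/X[3]).round(4)
for n,a,b,z in(("lipL",(195.4,191.9),(287.6,185.6),.041),("lipR",(305.6,199.3),(308,248),.041),("fenL",(196.1,166.7),(310.4,173.2),.0717),("fenR",(307.7,175.4),(336.6,234.4),.0717),("g",(354,226),(284,286),.055),("y",(380.5,240.3),(269,314),.055),("b",(401,247.5),(263,338),.055)):
    print(n,tri(a,b),cast(ct,[a],z).round(4),cast(cs,[b],z).round(4))
```

```text
lipL [0.6081 0.2642 0.0308] [[0.6008 0.2629 0.041 ]] [[0.6077 0.2453 0.041 ]]
lipR [ 0.5692 -0.0913  0.0371] [[ 0.5645 -0.0905  0.041 ]] [[ 0.5715 -0.0962  0.041 ]]
fenL [0.679  0.2558 0.0691] [[0.6757 0.2557 0.0717]] [[0.6801 0.2514 0.0717]]
fenR [ 0.638  -0.0993  0.0708] [[ 0.6348 -0.0987  0.0717]] [[ 0.6406 -0.1     0.0717]]
g [ 0.474  -0.2385  0.0511] [[ 0.4703 -0.2375  0.055 ]] [[ 0.4758 -0.2431  0.055 ]]
y [ 0.425  -0.3182  0.0523] [[ 0.4223 -0.3173  0.055 ]] [[ 0.4268 -0.321   0.055 ]]
b [ 0.4002 -0.3802  0.0532] [[ 0.3976 -0.3795  0.055 ]] [[ 0.4023 -0.382   0.055 ]]
```

```bash
cat >> h.py <<'E'
def plan(x,y,z,yaw=None):
    """units in tool frame (turn first, then shift), tool pointing down"""
    s=state(); p=s["ee_pos"]; w=s["tcp_rot"][2]
    if yaw is None: yaw=w
    d=np.array([x,y,z])-p; a=np.radians(yaw)
    tx=d[0]*np.cos(a)+d[1]*np.sin(a); ty=d[0]*np.sin(a)-d[1]*np.cos(a)
    print("t=%.1f"%s["clock"],"at",p.round(4),"yaw %.1f"%w,"| units tx %.3f ty %.3f tz %.3f turn %.3f"%(tx/.04,ty/.04,-d[2]/.04,-((yaw-w+180)%360-180)/6))
E
python3 -m handwheel '[[0,0,-0.5,-0.71,85],[0,0,-0.5,-0.71,85],[0,0,-0.5,-0.71,85],[0,0,-0.5,-0.71,85],[-0.47,-0.69,0,0,85],[-0.47,-0.69,0,0,85],[-0.47,-0.69,0,0,85],[-0.47,-0.69,0,0,85]]'
python3 -m handwheel '[[-0.47,-0.69,0,0,85],[-0.47,-0.69,0,0,85],[-0.47,-0.69,0,0,85],[-0.47,-0.69,0,0,85],[-0.47,-0.69,0,0,85],[-0.47,-0.69,0,0,85],[-0.47,-0.69,0,0,85],[-0.47,-0.69,0,0,85]]'
python3 -m handwheel '[[-0.47,-0.69,0,0,85],[-0.47,-0.69,0,0,85],[-0.47,-0.69,0,0,85],[-0.47,-0.69,0,0,85],[0,0,0,0,85],[0,0,0,0,85],[0,0,0,0,85],[0,0,0,0,85]]'
python3 - <<'E'
from h import *
plan(.5,.1,.3,173.6)
im,cal=grab("wrist"); cv2.imwrite("pics/w0.png",im[:,:,::-1])
R=cv2.Rodrigues(cal["rvec"])[0]; print("cam",(-R.T@cal["tvec"]).round(3),"fwd",R[2].round(2))
E
```

```text
clock: 0.87
ee_pos: [0.3107, 0.4545, 0.3017]
tcp_rot: [-180.0, 0.0, 173.7]
ft_force: [1.0, 0.3, -1.1]
grip_width: 0.995
grasp_force: 0.0
clock: 1.53
ee_pos: [0.4359, 0.2182, 0.3019]
tcp_rot: [180.0, 0.0, 173.7]
ft_force: [-0.6, -0.3, -0.9]
grip_width: 0.995
grasp_force: 0.0
clock: 2.2
ee_pos: [0.4978, 0.1026, 0.3018]
tcp_rot: [180.0, -0.0, 173.7]
ft_force: [0.8, -0.4, 0.8]
grip_width: 0.991
grasp_force: 0.0
t=2.2 at [0.4978 0.1026 0.3018] yaw 173.7 | units tx -0.063 ty -0.058 tz 0.046 turn 0.025
cam [0.418 0.111 0.455] fwd [ 0.31 -0.03 -0.95]
```

View pics/w0.png

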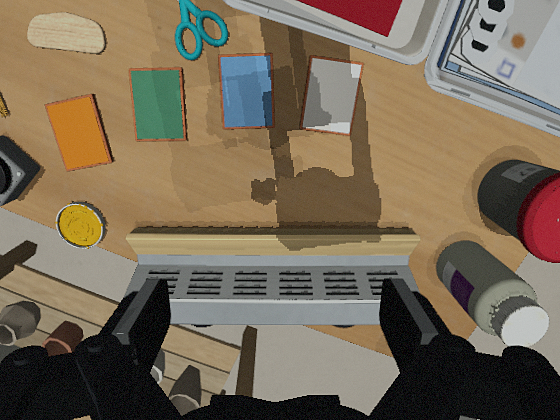

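The wrist view shows all four tiles, white in partial shadow at (332,95), blue (246,91), green (157,104) and orange (79,132). The lip is a straight line near row 229 from column 131 to 418, and the fence top is near row 300.

Run:
```python
from h import *
im,cal=grab("wrist")
g=cv2.cvtColor(im,cv2.COLOR_RGB2GRAY).astype(int)
for u in (150,200,240,400): print(u,[(v,g[v,u]) for v in range(222,304,2)])
hsv=cv2.cvtColor(im,cv2.COLOR_RGB2HSV)
for k,lo,hi in(("blue",(95,60,40),(125,255,255)),("green",(60,60,30),(88,255,255)),("orange",(8,200,150),(17,255,255)),("white",(0,0,95),(179,50,255))):
    m=cv2.inRange(hsv,lo,hi); r=np.zeros_like(m); r[48:180,40:380]=1
    if k=="white": r[:]=0; r[53:140,295:366]=1
    if k=="green": r[60:145,:]*=1; r[:62]=0
    m=cv2.morphologyEx(m*r,cv2.MORPH_CLOSE,np.ones((5,5)))
    c=max(cv2.findContours(m,0,1)[0],key=cv2.contourArea)
    w=cast(cal,c.reshape(-1,2),.008)[:,:2]*1000
    (x,y),s,th=cv2.minAreaRect(w.astype(np.float32)); print(k,round(x,1),round(y,1),np.round(s,1),round(th,1))
for n,p,z in(("lipL",(418,229),.041),("lipR",(131,229),.041),("fenL",(420,300),.0717),("fenR",(123,300),.0717)): print(n,cast(cal,[p],z).round(4))
```

```text
150 [(222, np.int64(112)), (224, np.int64(105)), (226, np.int64(43)), (228, np.int64(68)), (230, np.int64(61)), (232, np.int64(52)), (234, np.int64(153)), (236, np.int64(157)), (238, np.int64(176)), (240, np.int64(163)), (242, np.int64(163)), (244, np.int64(155)), (246, np.int64(148)), (248, np.int64(156)), (250, np.int64(157)), (252, np.int64(156)), (254, np.int64(157)), (256, np.int64(150)), (258, np.int64(150)), (260, np.int64(150)), (262, np.int64(150)), (264, np.int64(118)), (266, np.int64(118)), (268, np.int64(115)), (270, np.int64(78)), (272, np.int64(21)), (274, np.int64(117)), (276, np.int64(107)), (278, np.int64(54)), (280, np.int64(71)), (282, np.int64(67)), (284, np.int64(65)), (286, np.int64(67)), (288, np.int64(67)), (290, np.int64(68)), (292, np.int64(71)), (294, np.int64(60)), (296, np.int64(5)), (298, np.int64(7)), (300, np.int64(21)), (302, np.int64(10))]
200 [(222, np.int64(111)), (224, np.int64(114)), (226, np.int64(102)), (228, np.int64(70)), (230, np.int64(55)), (232, np.int64(61)), (234, np.int64(114)), (236, np.int64(158)), (238, np.int64(173)), (240, np.int64
[... 2027 characters left out ...]
nt64(152)), (264, np.int64(158)), (266, np.int64(104)), (268, np.int64(118)), (270, np.int64(116)), (272, np.int64(114)), (274, np.int64(116)), (276, np.int64(116)), (278, np.int64(86)), (280, np.int64(58)), (282, np.int64(58)), (284, np.int64(62)), (286, np.int64(51)), (288, np.int64(61)), (290, np.int64(63)), (292, np.int64(54)), (294, np.int64(58)), (296, np.int64(25)), (298, np.int64(4)), (300, np.int64(15)), (302, np.int64(22))]
blue 420.4 78.3 [56. 78.] 85.7
green 422.9 -27.7 [55.8 77.6] 83.8
orange 443.6 -131.8 [77.7 55.7] 3.6
white 436.1 174.6 [56.5 78.7] 76.7
lipL [[0.5986 0.2652 0.041 ]]
lipR [[ 0.561  -0.0784  0.041 ]]
fenL [[0.6777 0.2582 0.0717]]
fenR [[ 0.639  -0.096   0.0717]]
```

Run:
```python
from h import *
im,cal=grab("wrist")
for n,us,v,z in(("lip",(150,400),234,.041),("foot",(150,400),265,.014),("fence",(150,400),299.3,.0717)):
    w=cast(cal,[(u,v) for u in us],z)[:,:2]; d=w[1]-w[0]; a=np.radians(-6.3)
    print(n,w.round(4).tolist(),"yaw %.2f"%-np.degrees(np.arctan2(d[0],d[1])),"x along stand",(w@[np.cos(a),np.sin(a)]).round(4))
```

```text
lip [[0.5699, -0.0566], [0.6027, 0.2433]] yaw -6.24 x along stand [0.5727 0.5724]
foot [[0.6233, -0.0772], [0.6594, 0.252]] yaw -6.25 x along stand [0.6281 0.6278]
fence [[0.6412, -0.0628], [0.6738, 0.2339]] yaw -6.25 x along stand [0.6443 0.644 ]
```

```bash
cat >> h.py <<'E'
A=np.radians(-6.25); SF,T0=.6255,.150
def st(x,y): return np.array([x*np.cos(A)+y*np.sin(A),-x*np.sin(A)+y*np.cos(A)])
def wd(S,T): return np.array([S*np.cos(A)-T*np.sin(A),S*np.sin(A)+T*np.cos(A)])
def sp(S,T,z,yaw=173.75): plan(*wd(S,T),z,yaw)
E
python3 - <<'E'
from h import *
ct=get_calibration("top")
for n,p,z in(("bottle",(166.3,162.1),.149),("tub",(150.5,196.5),.116)):
    w=cast(ct,[p],z)[0]; print(n,w.round(3),st(*w[:2]).round(3))
for n,x,y in(("blue",.4204,.0783),("green",.4229,-.0277),("orange",.4436,-.1318),("white",.4361,.1746)): print(n,st(x,y).round(4))
sp(.4314,.0185,.08)
E
```

```text
bottle [0.669 0.333 0.149] [0.629 0.404]
tub [0.572 0.388 0.116] [0.526 0.448]
blue [0.4094 0.1236]
green [0.4234 0.0185]
orange [ 0.4553 -0.0827]
white [0.4145 0.221 ]
t=2.4 at [0.4978 0.1027 0.302 ] yaw 173.8 | units tx 1.306 ty -3.445 tz 5.550 turn 0.006
```

```bash
python3 -m handwheel '[[0.163,-0.43,0.69,0,76],[0.163,-0.43,0.69,0,76],[0.163,-0.43,0.69,0,76],[0.163,-0.43,0.69,0,76],[0.163,-0.43,0.69,0,76],[0.163,-0.43,0.69,0,76],[0.163,-0.43,0.69,0,76],[0.163,-0.43,0.69,0,76]]'
python3 -m handwheel '[[0,0,0.25,0,76],[0,0,0.25,0,76],[0,0,0.25,0,76],[0,0,0.25,0,76],[0,0,0.2,0,76],[0,0,0,0,76],[0,0,0,0,76],[0,0,0,0,76]]'
python3 - <<'E'
from h import *
sp(.4314,.0185,.0205)
im,cal=grab("wrist"); cv2.imwrite("pics/w1.png",im[:,:,::-1])
E
```

```text
clock: 3.02
ee_pos: [0.4307, -0.0293, 0.0802]
tcp_rot: [-180.0, 0.1, 173.8]
ft_force: [0.2, -0.8, 0.5]
grip_width: 0.89
grasp_force: 0.0
clock: 3.68
ee_pos: [0.4319, -0.0292, 0.0338]
tcp_rot: [-180.0, 0.1, 173.7]
ft_force: [1.6, -1.2, 0.1]
grip_width: 0.893
grasp_force: 0.0
t=3.7 at [ 0.4319 -0.0292  0.0338] yaw 173.7 | units tx 0.028 ty 0.013 tz 0.332 turn -0.007
```

View pics/w1.png

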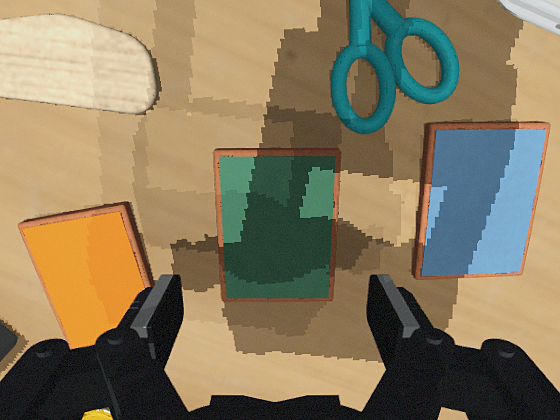

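The wrist picture shows the green tile at (277,225), between the open fingertips at (157,300) and (395,300). Before going down I check where the pads will land.

```bash
python3 - <<'E'
from h import *
im,cal=grab("wrist"); s=state(); p=s["ee_pos"]; a=np.radians(s["tcp_rot"][2])
hsv=cv2.cvtColor(im,cv2.COLOR_RGB2HSV); m=cv2.inRange(hsv,(60,60,20),(88,255,255)); m[:140]=0; m[:,:200]=0; m[:,350:]=0
m=cv2.morphologyEx(m,cv2.MORPH_CLOSE,np.ones((5,5))); c=max(cv2.findContours(m,0,1)[0],key=cv2.contourArea)
w=cast(cal,c.reshape(-1,2),.008)[:,:2]*1000; r=cv2.minAreaRect(w.astype(np.float32)); print(r, st(*np.array(r[0])/1000))
ty=np.array([np.sin(a),-np.cos(a),0])
for k in(1,-1): print(proj(cal,[p+k*ty*.038+[0,0,-.015]]), proj(cal,[p+k*ty*.042+[0,0,-.012]]))
E
python3 -m handwheel '[[0,0,0.11,0,76],[0,0,0.11,0,76],[0,0,0.11,0,76],[0,0,0,0,76],[0,0,0,0,60],[0,0,0,0,58],[0,0,0,0,58],[0,0,0,0,58]]'
python3 -m handwheel '[[0,0,0,0,58],[0,0,0,0,58],[0,0,0,0,58],[0,0,0,0,58],[0,0,-0.1,0,58],[0,0,-0.2,0,58],[0,0,-0.3,0,58],[0,0,-0.3,0,58]]'
```

```text
((423.2884521484375, -27.71541976928711), (56.3380241394043, 78.1710205078125), 83.71398162841797) [0.42378986 0.0185314 ]
[[351.87762037 255.73847003]] [[361.17638311 258.36130226]]
[[198.9635273 255.7755236]] [[189.68832083 258.40382527]]
clock: 4.45
ee_pos: [0.4313, -0.0294, 0.0201]
tcp_rot: [180.0, 0.0, 173.7]
ft_force: [0.5, -0.3, 0.4]
grip_width: 0.683
grasp_force: 0.0
clock: 5.12
ee_pos: [0.4311, -0.0293, 0.0567]
tcp_rot: [180.0, -0.0, 173.7]
ft_force: [0.6, -0.3, -0.1]
grip_width: 0.679
grasp_force: 0.0
```

The grip missed, so the pads sit farther back than I assumed. I find the tip depth by feel: reopen, go down, and watch the force.

```bash
python3 -m handwheel '[[0,0,0,0,76],[0,0,0,0,76],[0,0,0,0,76],[0,0,0,0,76],[0,0,0.3,0,76],[0,0,0.3,0,76],[0,0,0.3,0,76],[0,0,0,0,76]]'
python3 -m handwheel '[[0,0,0.05,0,76],[0,0,0,0,76],[0,0,0.05,0,76],[0,0,0,0,76],[0,0,0.05,0,76],[0,0,0,0,76],[0,0,0,0,76],[0,0,0,0,76]]'
python3 -m handwheel '[[0,0,0.05,0,76],[0,0,0,0,76],[0,0,0,0,76],[0,0,0,0,76],[0,0,0,0,76],[0,0,0,0,76],[0,0,0,0,76],[0,0,0,0,76]]'
python3 - <<'E'
from h import *
s=state();print(s["ft_force"],s["grip_width"])
im,cal=grab("wrist"); cv2.imwrite("pics/w2.png",im[:,:,::-1])
E
```

```text
clock: 5.78
ee_pos: [0.4284, -0.0287, 0.0168]
tcp_rot: [180.0, -0.4, 173.7]
ft_force: [-0.8, 0.1, 0.1]
grip_width: 0.894
grasp_force: 0.0
clock: 6.45
ee_pos: [0.4313, -0.0293, 0.014]
tcp_rot: [-180.0, 0.0, 173.7]
ft_force: [0.5, 0.4, -0.7]
grip_width: 0.892
grasp_force: 0.0
clock: 7.12
ee_pos: [0.4312, -0.0293, 0.0119]
tcp_rot: [180.0, 0.0, 173.7]
ft_force: [0.4, 0.8, -1.2]
grip_width: 0.888
grasp_force: 0.0
[ 0.36179415  0.83693263 -1.22287729] 0.8880120268687058
```

View pics/w2.png

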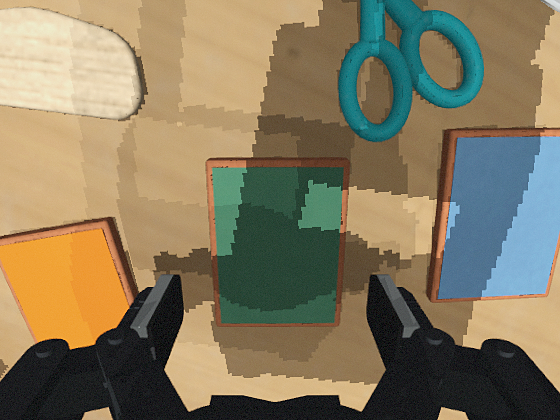

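Still no contact at TCP 0.012, and the fingertips show at (375,277). I keep lowering in 2 mm steps.

```bash
python3 - <<'E'
from h import *
cal=get_calibration("wrist"); s=state(); p=s["ee_pos"]; a=np.radians(s["tcp_rot"][2]); ty=np.array([np.sin(a),-np.cos(a),0])
for d in(-.005,0,.005,.01,.015): print(d,proj(cal,[p+ty*.038-[0,0,d]]))
E
python3 -m handwheel '[[0,0,0.05,0,76],[0,0,0,0,76],[0,0,0,0,76],[0,0,0,0,76],[0,0,0,0,76],[0,0,0,0,76],[0,0,0,0,76],[0,0,0,0,76]]'
python3 -m handwheel '[[0,0,0.05,0,76],[0,0,0,0,76],[0,0,0,0,76],[0,0,0,0,76],[0,0,0,0,76],[0,0,0,0,76],[0,0,0,0,76],[0,0,0,0,76]]'
```

```text
-0.005 [[360.73235347 275.21337824]]
0 [[358.377597   269.97554263]]
0.005 [[356.14498063 265.01377259]]
0.01 [[354.02547059 260.30728261]]
0.015 [[352.01087787 255.83727243]]
clock: 7.83
ee_pos: [0.4312, -0.0293, 0.01]
tcp_rot: [-180.0, 0.0, 173.7]
ft_force: [0.7, -0.9, 0.5]
grip_width: 0.89
grasp_force: 0.0
clock: 8.5
ee_pos: [0.4312, -0.0293, 0.0079]
tcp_rot: [-180.0, 0.0, 173.7]
ft_force: [1.0, 0.2, 0.1]
grip_width: 0.887
grasp_force: 0.0
```

```bash
python3 -m handwheel '[[0,0,0.05,0,76],[0,0,0,0,76],[0,0,0,0,76],[0,0,0,0,76],[0,0,0,0,76],[0,0,0,0,76],[0,0,0,0,76],[0,0,0,0,76]]'
python3 -m handwheel '[[0,0,0.05,0,76],[0,0,0,0,76],[0,0,0,0,76],[0,0,0,0,76],[0,0,0,0,76],[0,0,0,0,76],[0,0,0,0,76],[0,0,0,0,76]]'
python3 - <<'E'
from h import *
im,cal=grab("wrist"); im2,c2=grab("side")
cv2.imwrite("pics/s3.png",cv2.resize(im2[150:300,170:370,::-1],None,fx=4,fy=4,interpolation=cv2.INTER_CUBIC))
E
```

```text
clock: 9.17
ee_pos: [0.4312, -0.0293, 0.006]
tcp_rot: [-180.0, 0.0, 173.7]
ft_force: [0.2, -0.4, -0.0]
grip_width: 0.89
grasp_force: 0.0
clock: 9.83
ee_pos: [0.4312, -0.0293, 0.004]
tcp_rot: [-180.0, 0.0, 173.7]
ft_force: [-0.5, -0.1, -0.1]
grip_width: 0.89
grasp_force: 0.0
```

View pics/s3.png

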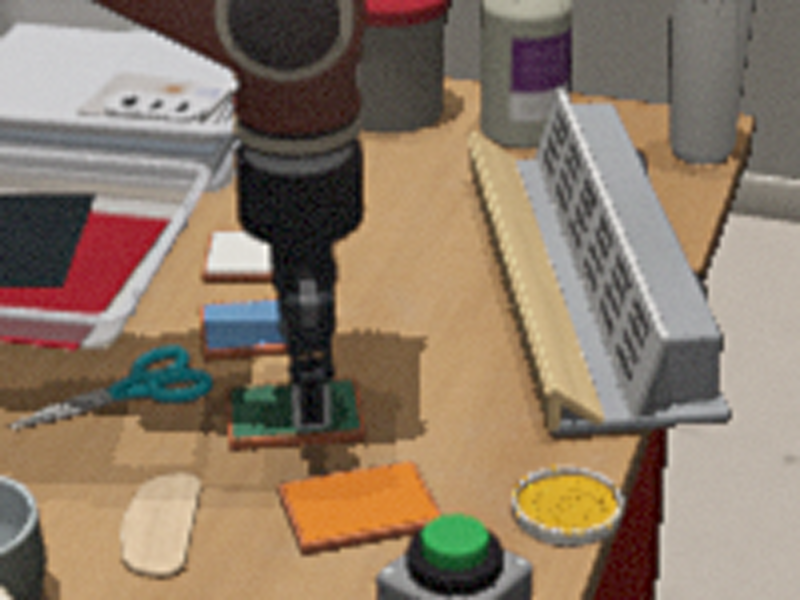

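The side view shows the near finger hanging beside the green tile with its tip at crop (312,430), which is full-image (248,257.5). I solve its height from that ray.

Run:
```python
from h import *
cs=get_calibration("side")
a,b=cast(cs,[(248,257.5)],0)[0],cast(cs,[(248,257.5)],.05)[0]
for off in(.038,.045,.050):
    for z in np.arange(0,.05,.002):
        p=a+(b-a)*z/.05
        if st(*p[:2])[1]<.018-off: print(off,"z",z,st(*p[:2])); break
```

```text
0.038 z 0.018000000000000002 [ 0.43467191 -0.02208166]
0.045 z 0.022 [ 0.43439479 -0.02791652]
0.05 z 0.026000000000000002 [ 0.43411766 -0.03375138]
```

```bash
python3 -m handwheel '[[0,0,0.05,0,76],[0,0,0,0,76],[0,0,0.05,0,76],[0,0,0,0,76],[0,0,0,0,76],[0,0,0,0,76],[0,0,0,0,76],[0,0,0,0,76]]'
python3 -m handwheel '[[0,0,0.05,0,76],[0,0,0,0,76],[0,0,0,0,76],[0,0,0,0,76],[0,0,0,0,76],[0,0,0,0,76],[0,0,0,0,76],[0,0,0,0,76]]'
python3 -m handwheel '[[0,0,0.05,0,76],[0,0,0,0,76],[0,0,0,0,76],[0,0,0,0,76],[0,0,0,0,76],[0,0,0,0,76],[0,0,0,0,76],[0,0,0,0,76]]' | egrep 'pos|force|width'
python3 - <<'E'
from h import *
im,cal=grab("wrist"); cv2.imwrite("pics/w4.png",im[:,:,::-1]); s=state(); print(s["ee_pos"],s["ft_force"],s["tau"],s["joint_positions"])
E
```

```text
clock: 10.6
ee_pos: [0.4312, -0.0294, -0.0]
tcp_rot: [-180.0, 0.0, 173.7]
ft_force: [0.7, 0.1, 0.5]
grip_width: 0.888
grasp_force: 0.0
clock: 11.27
ee_pos: [0.4312, -0.0293, -0.0021]
tcp_rot: [-180.0, 0.0, 173.7]
ft_force: [0.8, 0.1, 0.5]
grip_width: 0.889
grasp_force: 0.0
ee_pos: [0.4312, -0.0293, -0.0041]
ft_force: [-0.4, -0.7, -0.2]
grip_width: 0.89
grasp_force: 0.0
[ 0.43122144 -0.02934328 -0.00405727] [-0.21907958  0.4972189   0.22197158] [ 7.41102531e-05 -2.36925370e+01 -3.03946173e+01 -2.90400667e-04
 -5.11108544e-05  7.73839616e-06] [-1.37764176e+01 -8.76456722e+00  1.27201048e+02 -2.43110493e-03
  6.15567010e+01 -9.74544454e+01]
```

View pics/w4.png

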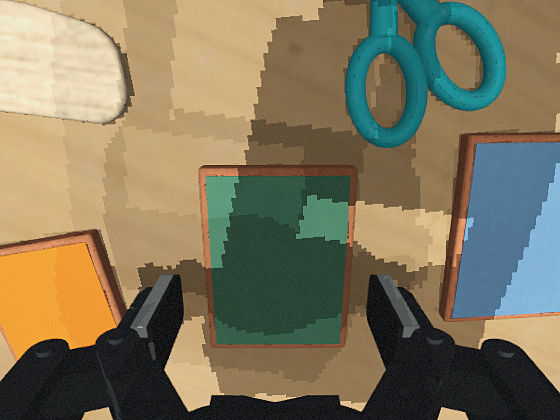

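Tips still look above the tile: they appear at (375,275) against the tile edge at (352,300). I go 4 mm lower and try the grip.

```bash
python3 -m handwheel '[[0,0,0.05,0,76],[0,0,0.05,0,76],[0,0,0,0,76],[0,0,0,0,72],[0,0,0,0,68],[0,0,0,0,64],[0,0,0,0,60],[0,0,0,0,58]]'
python3 -m handwheel '[[0,0,0,0,58],[0,0,0,0,58],[0,0,0,0,58],[0,0,0,0,58],[0,0,0,0,58],[0,0,0,0,58],[0,0,0,0,58],[0,0,0,0,58]]'
```

```text
clock: 12.65
ee_pos: [0.4314, -0.0293, -0.0073]
tcp_rot: [180.0, -0.0, 173.7]
ft_force: [-3.3, -0.1, 7.6]
grip_width: 0.688
grasp_force: 40.4
clock: 13.32
ee_pos: [0.4313, -0.0293, -0.0073]
tcp_rot: [180.0, -0.0, 173.7]
ft_force: [-2.9, 1.9, 7.2]
grip_width: 0.691
grasp_force: 40.0
```

Gripped, with 40 N on the pads and a light bench contact at TCP z −0.0073. So tile underside height is TCP z + 0.0075. Lift and carry to slot 2.

```bash
python3 -m handwheel '[[0,0,-0.1,0,50],[0,0,-0.3,0,50],[0,0,-0.4,0,50],[0,0,-0.4,0,50],[0,0,-0.4,0,50],[0,0,-0.4,0,50],[0,0,-0.2,0,50],[0,0,0,0,50]]'
python3 -m handwheel '[[-0.3,0.16,0,0,50],[-0.5,0.27,0,0,50],[-0.5,0.27,0,0,50],[-0.5,0.27,0,0,50],[-0.5,0.27,0,0,50],[-0.5,0.27,0,0,50],[-0.5,0.27,0,0,50],[-0.3,0.16,0,0,50]]'
python3 - <<'E'
from h import *
s=state();print(s["grasp_force"],s["grip_width"]); sp(.5935,.105,.0355)
im,cal=grab("wrist"); cv2.imwrite("pics/w5.png",im[:,:,::-1])
E
```

```text
clock: 13.98
ee_pos: [0.4327, -0.0297, 0.082]
tcp_rot: [-180.0, 0.2, 173.7]
ft_force: [0.8, -1.6, -1.1]
grip_width: 0.658
grasp_force: 63.7
clock: 14.65
ee_pos: [0.5838, 0.0327, 0.0782]
tcp_rot: [180.0, -0.1, 173.7]
ft_force: [-0.8, -0.0, -0.9]
grip_width: 0.656
grasp_force: 63.7
63.70936989784241 0.6563430168882634
t=14.7 at [0.5838 0.0327 0.0782] yaw 173.7 | units tx -0.419 ty 0.223 tz 1.067 turn -0.007
```

View pics/w5.png

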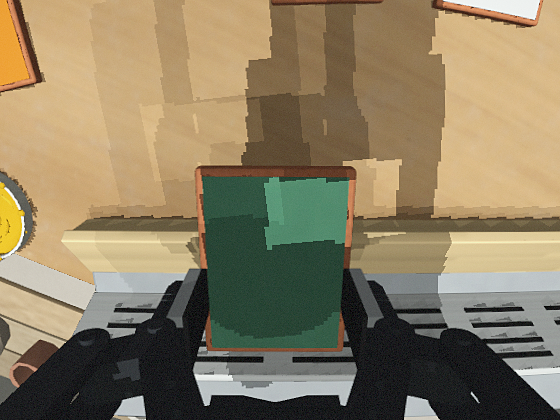

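The green tile is held square and level, spanning rows 168–350 with pads near row 290, and the lip is at row 225. Lower it and release.

```bash
python3 -m handwheel '[[-0.21,0.11,0.1,0,50],[-0.21,0.11,0.1,0,50],[0,0,0.2,0,50],[0,0,0.2,0,50],[0,0,0.2,0,50],[0,0,0.15,0,50],[0,0,0.05,0,50],[0,0,0,0,50]]'
python3 - <<'E'
from h import *
sp(.5935,.105,.0355)
E
python3 -m handwheel '[[0,0,0,0,60],[0,0,0,0,66],[0,0,0,0,70],[0,0,0,0,74],[0,0,0,0,74],[0,0,0,0,74],[0,0,0,0,74],[0,0,-0.1,0,74]]'
python3 -m handwheel '[[0,0,-0.2,0,74],[0,0,-0.3,0,74],[0,0,-0.4,0,74],[0,0,-0.5,0,74],[0.4,0,-0.5,0,74],[0.8,0,0,0,74],[0.8,0,0,0,74],[0,0,0,0,74]]'
python3 - <<'E'
from h import *
sp(.5935,.105,.0355)
im,cal=grab("wrist"); cv2.imwrite("pics/w6.png",im[:,:,::-1])
E
```

```text
clock: 15.37
ee_pos: [0.5993, 0.0387, 0.0386]
tcp_rot: [-180.0, -0.1, 173.7]
ft_force: [-0.1, 0.2, -1.2]
grip_width: 0.656
grasp_force: 63.7
t=15.4 at [0.5993 0.0387 0.0386] yaw 173.7 | units tx -0.048 ty 0.032 tz 0.078 turn -0.015
clock: 16.03
ee_pos: [0.5998, 0.0389, 0.0432]
tcp_rot: [-180.0, -0.1, 173.7]
ft_force: [-0.1, 0.6, 0.1]
grip_width: 0.866
grasp_force: 0.0
clock: 16.7
ee_pos: [0.516, 0.0485, 0.1194]
tcp_rot: [-180.0, -0.2, 173.7]
ft_force: [-0.7, -0.2, -0.8]
grip_width: 0.866
grasp_force: 0.0
t=16.7 at [0.516  0.0485 0.1194] yaw 173.7 | units tx -2.146 ty 0.016 tz 2.096 turn -0.005
```

View pics/w6.png

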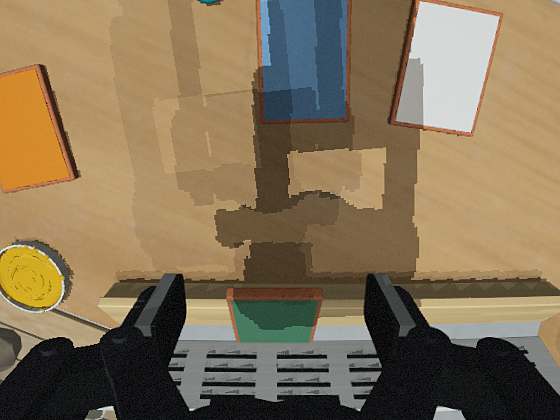

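The green tile lies on the apron in slot 2, its raised edge at rows 288–298, between columns 228 and 322. Now I shut the fingers and find where the shut tips reach the bench.

```bash
python3 -m handwheel '[[0.1,0,0.37,0,0],[0,0,0.37,0,0],[0,0,0.37,0,0],[0,0,0.37,0,0],[0,0,0.37,0,0],[0,0,0.38,0,0],[0,0,0,0,0],[0,0,0,0,0]]'| egrep 'pos|ft|wid'
python3 -m handwheel '[[0,0,0.05,0,0],[0,0,0,0,0],[0,0,0,0,0],[0,0,0,0,0],[0,0,0,0,0],[0,0,0,0,0],[0,0,0,0,0],[0,0,0,0,0]]'| egrep 'pos|ft|wid'
python3 -m handwheel '[[0,0,0.05,0,0],[0,0,0,0,0],[0,0,0,0,0],[0,0,0,0,0],[0,0,0,0,0],[0,0,0,0,0],[0,0,0,0,0],[0,0,0,0,0]]'| egrep 'pos|ft|wid'
python3 -m handwheel '[[0,0,0.05,0,0],[0,0,0,0,0],[0,0,0,0,0],[0,0,0,0,0],[0,0,0,0,0],[0,0,0,0,0],[0,0,0,0,0],[0,0,0,0,0]]'| egrep 'pos|ft|wid'
python3 - <<'E'
from h import *
im,cal=grab("wrist"); cv2.imwrite("pics/w7.png",im[:,:,::-1])
hsv=cv2.cvtColor(im,cv2.COLOR_RGB2HSV); v=hsv[:,:,2]
for u in(250,265,277,290,305): print(u,[int(x) for x in v[250:360:6,u]])
E
```

```text
ee_pos: [0.5175, 0.048, 0.0309]
ft_force: [0.8, 0.2, -0.2]
grip_width: -0.002
ee_pos: [0.517, 0.0481, 0.0288]
ft_force: [0.6, -1.1, -0.2]
grip_width: 0.001
ee_pos: [0.517, 0.0481, 0.0267]
ft_force: [0.7, 0.1, 0.1]
grip_width: -0.0
ee_pos: [0.5171, 0.0481, 0.0248]
ft_force: [-0.6, -0.1, 0.1]
grip_width: -0.003
250 [72, 74, 75, 71, 78, 13, 19, 21, 21, 8, 21, 8, 28, 6, 20, 28, 20, 21, 18]
265 [77, 77, 76, 69, 64, 71, 70, 70, 67, 73, 85, 9, 27, 21, 21, 22, 13, 24, 19]
277 [79, 82, 74, 24, 24, 4, 13, 16, 20, 18, 31, 18, 25, 31, 31, 20, 32, 24, 16]
290 [80, 81, 73, 69, 72, 70, 64, 68, 68, 64, 89, 20, 19, 35, 28, 28, 36, 26, 25]
305 [75, 79, 75, 74, 90, 15, 17, 13, 4, 24, 14, 30, 33, 33, 32, 20, 8, 19, 24]
```

```bash
python3 -m handwheel '[[0,0,0.08,0,0],[0,0,0.08,0,0],[0,0,0.08,0,0],[0,0,0.08,0,0],[-0.17,0,0,0,0],[-0.17,0,0,0,0],[-0.17,0,0,0,0],[-0.17,0,0,0,0]]'| egrep 'pos|ft'
python3 -m handwheel '[[-0.07,0,-0.1,0,0],[-0.07,0,-0.1,0,0],[-0.07,0,-0.1,0,0],[-0.07,0,-0.1,0,0],[-0.07,0,-0.1,0,0],[-0.07,0,-0.1,0,0],[-0.07,0,-0.1,0,0],[-0.07,0,-0.1,0,0]]'| egrep 'pos|ft'
python3 - <<'E'
from h import *
sp(.6255-.011,.105,.062)
im,cal=grab("side"); cv2.imwrite("pics/s8.png",cv2.resize(im[150:270,240:380,::-1],None,fx=5,fy=5,interpolation=cv2.INTER_CUBIC))
E
```

```text
ee_pos: [0.5453, 0.0449, 0.0122]
ft_force: [0.4, -0.8, 0.8]
ee_pos: [0.5666, 0.0426, 0.0444]
ft_force: [-0.4, 0.2, -0.3]
t=20.8 at [0.5666 0.0426 0.0444] yaw 173.7 | units tx -1.398 ty 0.024 tz -0.439 turn -0.012
```

View pics/s8.png

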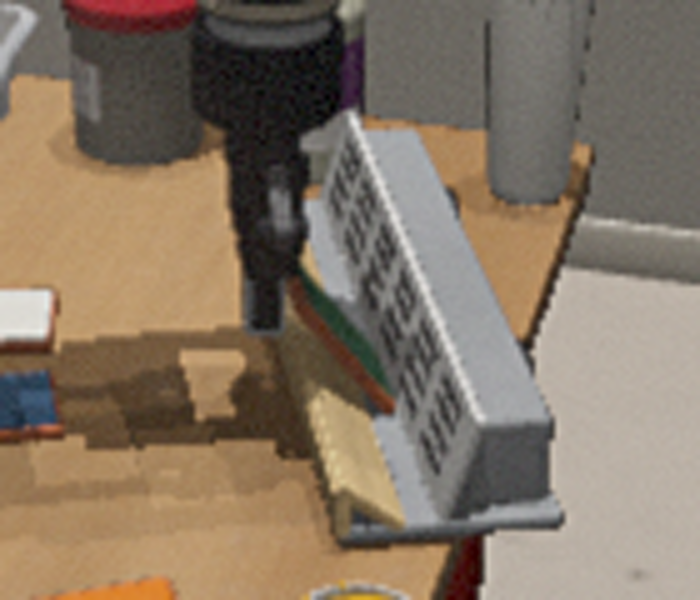

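The tile is already tilted about 45° with the finger against its raised edge, and the tip is just short of the lip at crop (262,325). Continue the push.

```bash
python3 -m handwheel '[[-0.09,0,-0.04,0,0],[-0.09,0,-0.04,0,0],[-0.09,0,-0.04,0,0],[-0.09,0,-0.03,0,0],[-0.09,0,-0.03,0,0],[-0.09,0,-0.03,0,0],[-0.09,0,-0.03,0,0],[-0.09,0,-0.03,0,0]]'| egrep 'pos|ft'
python3 -m handwheel '[[-0.08,0,-0.02,0,0],[-0.08,0,-0.02,0,0],[-0.08,0,-0.02,0,0],[-0.08,0,-0.02,0,0],[-0.08,0,-0.02,0,0],[-0.08,0,-0.02,0,0],[-0.08,0,-0.02,0,0],[-0.08,0,-0.02,0,0]]'| egrep 'pos|ft'
python3 -m handwheel '[[-0.05,0,0,0,0],[-0.05,0,0,0,0],[-0.05,0,0,0,0],[-0.05,0,0,0,0],[0,0,0,0,0],[0,0,0,0,0],[0,0,0,0,0],[0,0,0,0,0]]'| egrep 'pos|ft'
python3 -m handwheel '[[0.1,0,0,0,0],[0.2,0,0,0,0],[0.4,0,-0.3,0,0],[0.6,0,-0.6,0,0],[0.6,0,-0.6,0,0],[0.6,0,-0.6,0,0],[0.4,0,-0.6,0,0],[0,0,0,0,0]]'| egrep 'pos|ft'
cat >> h.py <<'E'
def small(im,cal,roi=None):
    """tile rects in stand frame on the bench from any camera"""
    hsv=cv2.cvtColor(im,cv2.COLOR_RGB2HSV)
    for k,lo,hi in(("blue",(95,60,40),(125,255,255)),("green",(60,60,20),(88,255,255)),("orange",(8,200,120),(17,255,255)),("white",(0,0,95),(179,50,255))):
        m=cv2.morphologyEx(cv2.inRange(hsv,lo,hi),cv2.MORPH_CLOSE,np.ones((5,5)))
        for c in cv2.findContours(m,0,1)[0]:
            if cv2.contourArea(c)<150: continue
            w=cast(cal,c.reshape(-1,2),.008)[:,:2]*1000
            (x,y),(a,b),th=cv2.minAreaRect(w.astype(np.float32))
            if a<b: a,b,th=b,a,th+90
            th=(th+90)%180-90; s=st(x/1000,y/1000)
            if 65<a<92 and 45<b<68: print(k,"size",round(a),round(b),"S,T",s.round(4),"angle %.1f"%th,"turn from stand-aligned %.2f"%(-(th+6.25)/6))
E
python3 - <<'E'
from h import *
print("t",state()["clock"])
im,cal=grab("side"); cv2.imwrite("pics/s9.png",cv2.resize(im[150:270,240:380,::-1],None,fx=5,fy=5,interpolation=cv2.INTER_CUBIC))
print("top");small(*grab("top")); print("wrist"); small(*grab("wrist"))
c=get_calibration("side"); m=cv2.inRange(cv2.cvtColor(im,cv2.COLOR_RGB2HSV),(60,60,20),(88,255,255)); m[:,:295]=0; m[250:]=0; m[:,345:]=0
print("green px",np.argwhere(m).min(0),np.argwhere(m).max(0),m.sum()//255)
P=[np.r_[wd(.6255+s,t),z] for s,z in((0,.014),(.0165,.0717),(.023,.095)) for t in(.074,.136)]
print(proj(c,P).round())
E
```

```text
ee_pos: [0.5953, 0.0394, 0.0547]
ft_force: [0.1, 0.5, -0.0]
ee_pos: [0.6207, 0.0366, 0.0612]
ft_force: [0.3, -0.3, 0.2]
ee_pos: [0.6282, 0.0358, 0.061]
ft_force: [0.4, -0.2, 0.1]
ee_pos: [0.5131, 0.049, 0.1746]
ft_force: [0.4, -1.0, 0.9]
t 23.5167
top
white size 65 48 S,T [ 1.0139 -0.183 ] angle 57.2 turn from stand-aligned -10.57
wrist
blue size 78 56 S,T [0.4094 0.1237] angle -4.7 turn from stand-aligned -0.26
green size 88 46 S,T [0.7657 0.2809] angle 64.8 turn from stand-aligned -11.85
green size 66 48 S,T [0.6857 0.1   ] angle -57.5 turn from stand-aligned 8.54
orange size 78 56 S,T [ 0.4554 -0.0828] angle 3.8 turn from stand-aligned -1.67
white size 79 57 S,T [0.4143 0.2212] angle -13.7 turn from stand-aligned 1.23Traceback (most recent call last):
  File "<stdin>", line 6, in <module>
    return umr_minimum(a, axis, None, out, keepdims, initial, where)
ValueError: zero-size array to reduction operation minimum which has no identity
```

```bash
cat >> h.py <<'E'
def stand_check(T):
    """terracotta underside seen by wrist/side where a standing tile should be: fraction of samples"""
    for n in("wrist","side"):
        im,cal=grab(n); hsv=cv2.cvtColor(im,cv2.COLOR_RGB2HSV)
        # underside plane of a tile leaning 16 deg: point at length l up the tile
        P=[np.r_[wd(SF-.0077+l*np.sin(np.radians(16)),T+t),.014+.002+l*np.cos(np.radians(16))] for l in(.01,.03,.05,.07,.078) for t in(-.026,0,.026)]
        q=proj(cal,P).round().astype(int)
        print(n,[tuple(int(c) for c in hsv[v,u]) if 0<=u<560 and 0<=v<420 else None for u,v in q])
E
python3 - <<'E'
from h import *
stand_check(.105)
E
```

```text
wrist [(141, 142, 18), (105, 49, 21), (138, 47, 27), (128, 60, 17), (176, 78, 23), (120, 81, 19), (139, 134, 21), (157, 191, 24), (90, 33, 23), (130, 48, 16), (9, 154, 114), (131, 73, 28), (10, 72, 32), (10, 159, 109), (15, 32, 16)]
side [(9, 160, 107), (9, 166, 106), (100, 9, 169), (8, 159, 109), (9, 150, 112), (14, 25, 112), (8, 151, 113), (7, 167, 107), (0, 2, 127), (9, 142, 117), (10, 150, 112), (23, 8, 122), (10, 149, 118), (9, 145, 114), (45, 2, 208)]
```

View pics/s9.png

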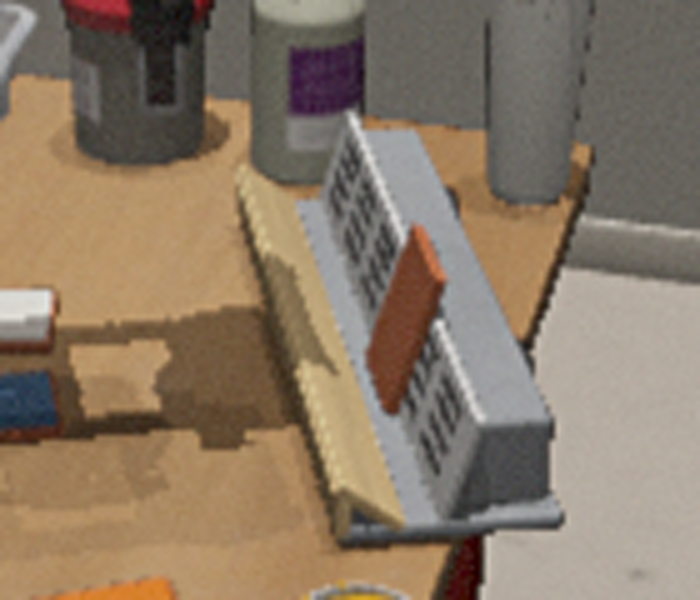

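The green tile stands against the fence, terracotta back to the robot, with its foot at crop (385,390). Next is the blue tile.

```bash
python3 -m handwheel '[[0.272,0.06,0.4,0,76],[0.272,0.06,0.4,0,76],[0.272,0.06,0.4,0,76],[0.272,0.06,0.4,0,76],[0.272,0.06,0.4,0,76],[0.272,0.06,0.4,0,76],[0.272,0.06,0.4,0,76],[0.272,0.06,0.4,0,76]]'| egrep 'pos|ft'
python3 -m handwheel '[[0,0,0.1,-0.3,76],[0,0,0.25,0,76],[0,0,0.25,0,76],[0,0,0.2,0,76],[0,0,0.1,0,76],[0,0,0.1,0,76],[0,0,0,0,76],[0,0,0,0,76]]'| egrep 'pos|ft'
python3 - <<'E'
from h import *
sp(.4174,.1239,-.007,175.5); small(*grab("wrist"))
E
```

```text
ee_pos: [0.4272, 0.0773, 0.0388]
ft_force: [-0.4, 0.1, 0.6]
ee_pos: [0.4289, 0.0771, 0.0012]
ft_force: [0.0, 0.2, 0.9]
t=25.1 at [0.4289 0.0771 0.0012] yaw 175.5 | units tx 0.013 ty 0.014 tz 0.204 turn -0.006
blue size 78 56 S,T [0.4101 0.1235] angle -4.6 turn from stand-aligned -0.28
green size 72 49 S,T [0.4853 0.0311] angle 85.8 turn from stand-aligned -15.34
white size 79 58 S,T [0.4152 0.222 ] angle -13.6 turn from stand-aligned 1.23
```

```bash
python3 -m handwheel '[[0,0,0.1,0,76],[0,0,0.1,0,76],[0,0,0,0,74],[0,0,0,0,68],[0,0,0,0,62],[0,0,0,0,56],[0,0,0,0,50],[0,0,0,0,50]]'| egrep 'pos|for'
python3 -m handwheel '[[0,0,0,0,50],[0,0,0,0,50],[0,0,-0.2,0,50],[0,0,-0.4,0,50],[0,0,-0.4,0,50],[0,0,-0.4,0,50],[0,0,-0.4,0,50],[0,0,-0.4,0.3,50]]'| egrep 'pos|for|wid'
python3 -m handwheel '[[-0.3,0.12,0,0,50],[-0.5,0.21,0,0,50],[-0.6,0.25,0,0,50],[-0.7,0.28,0,0,50],[-0.7,0.28,0,0,50],[-0.7,0.28,0,0,50],[-0.5,0.21,0,0,50],[-0.4,0.15,0,0,50]]'| egrep 'pos|for|wid'
python3 - <<'E'
from h import *
sp(.5935,.195,.0375); 
im,cal=grab("wrist"); s=state(); m=cv2.inRange(cv2.cvtColor(im,cv2.COLOR_RGB2HSV),(95,60,30),(125,255,255)); m[:,:150]=0;m[:,400:]=0
c=max(cv2.findContours(m,0,1)[0],key=cv2.contourArea); w=cast(cal,c.reshape(-1,2),s["ee_pos"][2]+.0155)[:,:2]*1000; r=cv2.minAreaRect(w.astype(np.float32)); print(r,st(*np.array(r[0])/1000),st(*s["ee_pos"][:2]))
E
```

```text
ee_pos: [0.4308, 0.0773, -0.0045]
ft_force: [-2.5, -0.1, 10.9]
grasp_force: 5.5
ee_pos: [0.4285, 0.0772, 0.0821]
ft_force: [0.0, -0.5, -0.1]
grip_width: 0.587
grasp_force: 0.0
ee_pos: [0.6131, 0.1291, 0.0813]
ft_force: [0.9, 0.1, 0.3]
grip_width: 0.59
grasp_force: 0.0
t=27.1 at [0.6131 0.1291 0.0813] yaw 173.7 | units tx 0.048 ty -0.003 tz 1.095 turn -0.010
((637.5645751953125, 167.49383544921875), (0.35729527473449707, 0.6527248620986938), 46.34975051879883) [0.61554058 0.23590797] [0.59752755 0.19561312]
```

Blue was missed (no pad force). Go back and look.

```bash
python3 -m handwheel '[[0.5,-0.2,-0.2,0,76],[0.7,-0.28,-0.2,0,76],[0.7,-0.28,-0.2,0,76],[0.7,-0.28,-0.1,0,76],[0.7,-0.28,0,0,76],[0.7,-0.28,0,0,76],[0.5,-0.2,0,0,76],[0,0,0,0,76]]'| egrep 'pos|for|wid'
python3 - <<'E'
from h import *
small(*grab("wrist")); small(*grab("side")); sp(.4174,.1239,-.007,175.5)
E
```

```text
ee_pos: [0.4205, 0.0763, 0.1078]
ft_force: [-0.1, 0.5, -0.8]
grip_width: 0.892
grasp_force: 0.0
blue size 78 56 S,T [0.4098 0.1234] angle -4.6 turn from stand-aligned -0.28
green size 75 46 S,T [ 0.5869 -0.0445] angle 69.5 turn from stand-aligned -12.62
orange size 78 58 S,T [ 0.456  -0.0836] angle 3.5 turn from stand-aligned -1.62
white size 79 57 S,T [0.4148 0.2211] angle -13.7 turn from stand-aligned 1.25
blue size 77 54 S,T [0.411  0.1251] angle -4.6 turn from stand-aligned -0.27
orange size 76 53 S,T [ 0.4578 -0.0818] angle 2.9 turn from stand-aligned -1.52
white size 74 58 S,T [ 0.2837 -0.4334] angle -31.6 turn from stand-aligned 4.23
white size 77 53 S,T [0.4158 0.2227] angle -13.3 turn from stand-aligned 1.18
t=28.0 at [0.424  0.0767 0.1092] yaw 173.7 | units tx -0.108 ty 0.034 tz 2.906 turn -0.308
```

Blue has not moved. Retry with the fingers preset to 69 mm, so they advance less while closing, and a slow squeeze.

```bash
python3 -m handwheel '[[-0.108,0.034,0.4,0,70],[0,0,0.4,-0.3,69],[0,0,0.4,0,69],[0,0,0.4,0,69],[0,0,0.4,0,69],[0,0,0.4,0,69],[0,0,0.3,0,69],[0,0,0,0,69]]'| egrep 'pos|for|wid'
python3 -m handwheel '[[0,0,0.06,0,69],[0,0,0.05,0,69],[0,0,0.04,0,69],[0,0,0,0,69],[0,0,0,0,69],[0,0,0,0,69],[0,0,0,0,69],[0,0,0,0,69]]'| egrep 'pos|for|wid'
python3 - <<'E'
from h import *
sp(.4174,.1239,-.007,175.5)
E
```

```text
ee_pos: [0.4275, 0.0778, -0.0014]
ft_force: [-0.5, -0.2, -1.0]
grip_width: 0.806
grasp_force: 0.0
ee_pos: [0.4292, 0.0777, -0.0046]
ft_force: [0.1, 0.3, 0.1]
grip_width: 0.809
grasp_force: 0.0
t=29.3 at [ 0.4292  0.0777 -0.0046] yaw 175.5 | units tx 0.020 ty -0.002 tz 0.059 turn -0.004
```

```bash
python3 -m handwheel '[[0,0,0.03,0,69],[0,0,0.02,0,67],[0,0,0,0,65],[0,0,0,0,63],[0,0,0,0,61],[0,0,0,0,59],[0,0,0,0,58],[0,0,0,0,58]]'| egrep 'pos|for|wid'
python3 -m handwheel '[[0,0,0,0,58],[0,0,0,0,58],[0,0,0,0,56],[0,0,0,0,54],[0,0,0,0,52],[0,0,0,0,50],[0,0,0,0,50],[0,0,0,0,50]]'| egrep 'pos|for|wid'
```

```text
ee_pos: [0.4297, 0.0777, -0.006]
ft_force: [-1.7, 1.7, 4.7]
grip_width: 0.679
grasp_force: 2.6
ee_pos: [0.4312, 0.0777, -0.0044]
ft_force: [-2.7, 0.2, 12.2]
grip_width: 0.588
grasp_force: 6.2
```

The upward force grows while the pads slide together, so the tips are riding on the tile's top edge. The bench must be lower than I took it to be. Reopen and go deeper.

```bash
python3 -m handwheel '[[0,0,-0.2,0,50],[0,0,-0.1,0,72],[0,0,0,0,72],[0,0,0,0,72],[0,0,0,0,72],[0,0,0.15,0,72],[0,0,0.15,0,72],[0,0,0.05,0,72]]'| egrep 'pos|for|wid'
python3 -m handwheel '[[0,0,0.05,0,72],[0,0,0,0,72],[0,0,0,0,72],[0,0,0,0,72],[0,0,0,0,72],[0,0,0,0,72],[0,0,0,0,72],[0,0,0,0,72]]'| egrep 'pos|for'
python3 -m handwheel '[[0,0,0.05,0,72],[0,0,0,0,72],[0,0,0,0,72],[0,0,0,0,72],[0,0,0,0,72],[0,0,0,0,72],[0,0,0,0,72],[0,0,0,0,72]]'| egrep 'pos|for'
python3 - <<'E'
from h import *
small(*grab("wrist")); sp(.4174,.1239,-.012,175.5)
E
```

```text
ee_pos: [0.4278, 0.0777, -0.0106]
ft_force: [0.2, -0.1, -0.1]
grip_width: 0.843
grasp_force: 0.0
ee_pos: [0.4292, 0.0777, -0.0107]
ft_force: [0.1, 0.4, 0.5]
grasp_force: 0.0
ee_pos: [0.4291, 0.0777, -0.0129]
ft_force: [-0.4, -0.1, -0.6]
grasp_force: 0.0
blue size 78 56 S,T [0.4104 0.1234] angle -4.6 turn from stand-aligned -0.28
white size 76 58 S,T [0.414  0.2222] angle -13.8 turn from stand-aligned 1.27
t=32.7 at [ 0.429   0.0777 -0.0129] yaw 175.5 | units tx 0.016 ty -0.001 tz -0.022 turn -0.004
```

```bash
python3 -m handwheel '[[0,0,0,0,69],[0,0,0,0,67],[0,0,0,0,65],[0,0,0,0,63],[0,0,0,0,61],[0,0,0,0,59],[0,0,0,0,58],[0,0,0,0,58]]'| egrep 'pos|for|wid'
python3 -m handwheel '[[0,0,0,0,58],[0,0,0,0,58],[0,0,0,0,56],[0,0,0,0,54],[0,0,0,0,52],[0,0,0,0,50],[0,0,0,0,50],[0,0,0,0,50]]'| egrep 'pos|for|wid'
```

```text
ee_pos: [0.4293, 0.0777, -0.0122]
ft_force: [-1.5, -0.2, 5.5]
grip_width: 0.701
grasp_force: 63.2
ee_pos: [0.4293, 0.0777, -0.0122]
ft_force: [-2.6, -0.4, 5.4]
grip_width: 0.699
grasp_force: 63.2
```

Solid grip now, 63 N at the tile's width. So underside height is TCP z + 0.012. Lift and carry to slot 3.

```bash
python3 -m handwheel '[[0,0,-0.2,0,50],[0,0,-0.3,0,50],[0,0,-0.4,0,50],[0,0,-0.4,0,50],[0,0,-0.4,0,50],[0,0,-0.4,0,50],[0,0,-0.3,0.3,50],[0,0,0,0,50]]'| egrep 'pos|for|wid'
python3 -m handwheel '[[-0.3,0.12,0,0,50],[-0.5,0.21,0,0,50],[-0.6,0.25,0,0,50],[-0.7,0.28,0,0,50],[-0.7,0.28,0,0,50],[-0.7,0.28,0,0,50],[-0.5,0.21,0,0,50],[-0.35,0.15,0,0,50]]'| egrep 'pos|for|wid'
python3 - <<'E'
from h import *
sp(.5935,.195,.032); 
im,cal=grab("wrist"); s=state(); m=cv2.inRange(cv2.cvtColor(im,cv2.COLOR_RGB2HSV),(95,60,30),(125,255,255)); m[:,:150]=0;m[:,400:]=0
c=max(cv2.findContours(m,0,1)[0],key=cv2.contourArea); w=cast(cal,c.reshape(-1,2),s["ee_pos"][2]+.020)[:,:2]*1000; r=cv2.minAreaRect(w.astype(np.float32)); print(r,st(*np.array(r[0])/1000),st(*s["ee_pos"][:2]))
E
```

```text
ee_pos: [0.4311, 0.0778, 0.0862]
ft_force: [1.2, 0.7, -0.4]
grip_width: 0.699
grasp_force: 65.4
ee_pos: [0.6111, 0.1297, 0.0817]
ft_force: [-0.4, -0.9, -1.0]
grip_width: 0.698
grasp_force: 65.4
t=35.4 at [0.6111 0.1297 0.0817] yaw 173.7 | units tx -0.003 ty -0.013 tz 1.243 turn -0.004
((603.2661743164062, 130.15785217285156), (56.393699645996094, 78.48529815673828), 83.69608306884766) [0.58551069 0.19505994] [0.59503792 0.19603306]
```

Held centre is at S=0.5855 and aligned, as wanted. Lower, release, shut, and start the push.

```bash
python3 -m handwheel '[[0,0,0.3,0,50],[0,0,0.3,0,50],[0,0,0.3,0,50],[0,0,0.2,0,50],[0,0,0.1,0,50],[0,0,0.04,0,50],[0,0,0,0,50],[0,0,0,0,50]]'| egrep 'pos|for|wid'
python3 -m handwheel '[[0,0,0,0,62],[0,0,0,0,66],[0,0,0,0,70],[0,0,0,0,74],[0,0,0,0,74],[0,0,0,0,74],[0,0,-0.1,0,74],[0,0,-0.2,0,74]]'| egrep 'pos|for|wid'
python3 -m handwheel '[[0,0,-0.4,0,74],[0,0,-0.4,0,74],[0,0,-0.4,0,74],[0.5,0,0,0,40],[0.6,0,0,0,0],[0.6,0,0,0,0],[0.39,0,0,0,0],[0,0,0,0,0]]'| egrep 'pos|for|wid'
python3 - <<'E'
from h import *
sp(.51,.195,.012)
im,cal=grab("side"); cv2.imwrite("pics/s10.png",im[:,:,::-1]); im,cal=grab("wrist"); cv2.imwrite("pics/w10.png",im[:,:,::-1])
# near edge of the laid tile, as seen by the wrist
m=cv2.inRange(cv2.cvtColor(im,cv2.COLOR_RGB2HSV),(95,60,30),(125,255,255)); m[:200]=0
ys,xs=np.nonzero(m); print(xs.min(),xs.max(),ys.min(),len(xs)); v=ys.min()+1; q=xs[ys==v]
print([st(*p[:2]).round(4) for p in cast(cal,[(q.min(),v),(q.max(),v)],.062)])
E
```

```text
ee_pos: [0.6101, 0.1293, 0.034]
ft_force: [0.1, 0.4, 0.0]
grip_width: 0.696
grasp_force: 65.4
ee_pos: [0.6088, 0.1292, 0.0447]
ft_force: [-0.7, 0.1, -0.5]
grip_width: 0.863
grasp_force: 0.0
ee_pos: [0.5244, 0.139, 0.0937]
ft_force: [0.3, 0.1, 0.3]
grip_width: 0.155
grasp_force: 0.0
t=37.4 at [0.5244 0.139  0.0937] yaw 173.7 | units tx -0.097 ty -0.006 tz 2.043 turn -0.002
18 525 277 1303
[array([0.5298, 0.2145]), array([0.5298, 0.2145])]
```

```bash
python3 -m handwheel '[[0,0,0.4,0,0],[0,0,0.5,0,0],[0,0,0.5,0,0],[0,0,0.4,0,0],[0,0,0.24,0,0],[-0.2,0,0,0,0],[-0.2,0,0,0,0],[-0.2,0,0,0,0]]'| egrep 'pos|ft'
python3 -m handwheel '[[-0.18,0,0,0,0],[-0.08,0,-0.11,0,0],[-0.08,0,-0.11,0,0],[-0.08,0,-0.11,0,0],[-0.08,0,-0.11,0,0],[-0.08,0,-0.11,0,0],[-0.08,0,-0.11,0,0],[-0.08,0,-0.11,0,0]]'| egrep 'pos|ft'
python3 -m handwheel '[[-0.09,0,-0.04,0,0],[-0.09,0,-0.04,0,0],[-0.09,0,-0.04,0,0],[-0.09,0,-0.03,0,0],[-0.09,0,-0.03,0,0],[-0.09,0,-0.03,0,0],[-0.09,0,-0.03,0,0],[-0.09,0,-0.03,0,0]]'| egrep 'pos|ft'
python3 - <<'E'
from h import *
sp(.6145,.195,.062)
E
```

```text
ee_pos: [0.5531, 0.1358, 0.0134]
ft_force: [-0.1, -1.1, 0.2]
ee_pos: [0.5804, 0.1326, 0.0434]
ft_force: [-0.2, 0.0, -0.5]
ee_pos: [0.609, 0.1294, 0.0535]
ft_force: [-0.3, -0.6, -0.3]
t=39.5 at [0.609  0.1294 0.0535] yaw 173.7 | units tx -0.581 ty 0.003 tz -0.213 turn -0.013
```

```bash
python3 -m handwheel '[[-0.08,0,-0.03,0,0],[-0.08,0,-0.03,0,0],[-0.08,0,-0.03,0,0],[-0.08,0,-0.03,0,0],[-0.08,0,-0.03,0,0],[-0.08,0,-0.03,0,0],[-0.08,0,-0.02,0,0],[-0.07,0,0,0,0]]'| egrep 'pos|ft'
python3 -m handwheel '[[-0.05,0,0,0,0],[-0.05,0,0,0,0],[0,0,0,0,0],[0,0,0,0,0],[0,0,0,0,0],[0,0,0,0,0],[0.1,0,0,0,0],[0.2,0,0,0,0]]'| egrep 'pos|ft'
python3 -m handwheel '[[0.4,0,-0.3,0,0],[0.6,0,-0.5,0,0],[0.6,0,-0.5,0,0],[0.6,0,-0.5,0,0],[0.6,0,-0.5,0,0],[0,0,0,0,0],[0,0,0,0,0],[0,0,0,0,0]]'| egrep 'pos|ft'
python3 - <<'E'
from h import *
stand_check(.195); stand_check(.105); small(*grab("wrist"));sp(.41,.2,.1)
E
```

```text
ee_pos: [0.6342, 0.1266, 0.0618]
ft_force: [-0.5, -0.3, -0.6]
ee_pos: [0.6259, 0.1275, 0.0617]
ft_force: [0.3, 0.5, 0.2]
ee_pos: [0.5141, 0.1398, 0.153]
ft_force: [-0.5, -0.6, 0.1]
wrist [(162, 61, 21), (81, 105, 17), (40, 57, 27), (142, 234, 12), (126, 80, 16), (96, 121, 21), (130, 85, 18), (9, 167, 110), (28, 127, 26), (120, 255, 4), (10, 151, 110), (105, 215, 19), (166, 200, 14), (9, 159, 109), (60, 22, 23)]
side [(9, 141, 110), (9, 106, 115), (130, 5, 152), (10, 152, 111), (9, 158, 110), (10, 26, 88), (9, 151, 115), (10, 157, 109), (16, 30, 109), (9, 172, 110), (8, 161, 109), (0, 4, 121), (9, 153, 113), (9, 169, 104), (90, 1, 209)]
wrist [(9, 158, 108), (34, 94, 19), (158, 51, 20), (128, 255, 16), (134, 200, 14), (113, 85, 27), (158, 157, 13), (112, 100, 28), (25, 90, 17), (75, 77, 20), (143, 51, 20), (60, 10, 26), (143, 93, 22), (160, 27, 28), (111, 74, 24)]
side [(9, 153, 105), (9, 149, 108), (99, 10, 173), (11, 160, 110), (9, 152, 109), (9, 30, 112), (8, 148, 110), (9, 166, 109), (30, 4, 128), (9, 162, 110), (8, 161, 109), (7, 33, 100), (8, 162, 113), (9, 172, 107), (90, 3, 158)]
green size 90 47 S,T [0.7138 0.3456] angle 24.8 turn from stand-aligned -5.17
green size 80 61 S,T [0.6792 0.2755] angle -12.5 turn from stand-aligned 1.03
white size 78 56 S,T [0.4142 0.2209] angle -13.7 turn from stand-aligned 1.24
t=41.8 at [0.5143 0.1396 0.1522] yaw 173.7 | units tx 2.151 ty 0.130 tz 1.305 turn -0.017
```

Blue stands: the side samples show the same terracotta pattern as green. Next is white.

```bash
python3 -m handwheel '[[0.3,0.1,0.5,0,72],[0.3,0.1,0.5,0,72],[0.3,0.1,0.5,0,72],[0.3,0.1,0.5,0,72],[0.3,0.1,0.4,0,72],[0.34,0.13,0.3,0,72],[0,0,0.2,0.6,72],[0,0,0.1,0.63,72]]'| egrep 'pos|for|wid'
python3 -m handwheel '[[0,0,0.25,0,72],[0,0,0.25,0,72],[0,0,0.2,0,72],[0,0,0.1,0,72],[0,0,0,0,72],[0,0,0,0,72],[0,0,0,0,72],[0,0,0,0,72]]'| egrep 'pos|for|wid'
python3 - <<'E'
from h import *
small(*grab("wrist")); sp(.4223,.220,-.0125,166.4)
E
```

```text
ee_pos: [0.442, 0.1729, 0.031]
ft_force: [0.3, 1.0, -0.0]
grip_width: 0.843
grasp_force: 0.0
ee_pos: [0.4446, 0.1732, 0.0021]
ft_force: [-0.4, -0.2, 1.2]
grip_width: 0.843
grasp_force: 0.0
green size 80 58 S,T [0.4946 0.3053] angle 72.7 turn from stand-aligned -13.16
white size 79 57 S,T [0.4152 0.2205] angle -13.7 turn from stand-aligned 1.23
t=43.1 at [0.4446 0.1731 0.0021] yaw 166.3 | units tx 0.018 ty -0.015 tz 0.366 turn -0.017
```

```bash
python3 -m handwheel '[[0,0,0.13,0,72],[0,0,0.13,0,72],[0,0,0.11,0,72],[0,0,0,0,70],[0,0,0,0,68],[0,0,0,0,66],[0,0,0,0,64],[0,0,0,0,62]]'| egrep 'pos|for|wid'
python3 -m handwheel '[[0,0,0,0,60],[0,0,0,0,58],[0,0,0,0,58],[0,0,0,0,56],[0,0,0,0,54],[0,0,0,0,52],[0,0,0,0,50],[0,0,0,0,50]]'| egrep 'pos|for|wid'
python3 -m handwheel '[[0,0,-0.2,0,50],[0,0,-0.3,0,50],[0,0,-0.4,0,50],[0,0,-0.4,0,50],[0,0,-0.4,0,50],[0,0,-0.4,-0.6,50],[0,0,-0.3,-0.63,50],[0,0,0,0,50]]'| egrep 'pos|for|wid'
python3 - <<'E'
from h import *
sp(.5935,.285,.084)
E
```

```text
ee_pos: [0.4442, 0.173, -0.0131]
ft_force: [-0.1, -0.9, 0.2]
grip_width: 0.727
grasp_force: 0.4
ee_pos: [0.4447, 0.1732, -0.0124]
ft_force: [-2.4, -0.2, 5.7]
grip_width: 0.702
grasp_force: 64.3
ee_pos: [0.446, 0.1735, 0.0858]
ft_force: [0.3, -0.8, -0.6]
grip_width: 0.7
grasp_force: 65.2
t=45.1 at [0.446  0.1735 0.0858] yaw 173.7 | units tx -4.227 ty 1.599 tz 0.045 turn -0.002
```

```bash
python3 -m handwheel '[[-0.3,0.12,0,0,50],[-0.5,0.19,0,0,50],[-0.6,0.23,0,0,50],[-0.7,0.26,0,0,50],[-0.7,0.26,0,0,50],[-0.6,0.23,0,0,50],[-0.5,0.19,0,0,50],[-0.3,0.12,0,0,50]]'| egrep 'pos|for|wid'
python3 -m handwheel '[[0,0,0.2,0,50],[0,0,0.3,0,50],[0,0,0.3,0,50],[0,0,0.2,0,50],[0,0,0,0,50],[0,0,0,0,50],[0,0,0,0,50],[0,0,0,0,50]]'| egrep 'pos|for|wid'
python3 - <<'E'
from h import *
sp(.5935,.285,.032)
im,cal=grab("wrist"); s=state(); m=cv2.inRange(cv2.cvtColor(im,cv2.COLOR_RGB2HSV),(0,0,75),(179,60,255)); m[:,:185]=0;m[:,365:]=0;m[:150]=0;m[350:]=0
c=max(cv2.findContours(m,0,1)[0],key=cv2.contourArea); w=cast(cal,c.reshape(-1,2),s["ee_pos"][2]+.020)[:,:2]*1000; r=cv2.minAreaRect(w.astype(np.float32)); print(r,st(*np.array(r[0])/1000))
E
```

```text
ee_pos: [0.6195, 0.2184, 0.0813]
ft_force: [0.4, -0.1, -1.3]
grip_width: 0.702
grasp_force: 65.1
ee_pos: [0.6185, 0.2183, 0.0437]
ft_force: [0.0, 0.5, -1.7]
grip_width: 0.701
grasp_force: 65.1
t=46.5 at [0.6185 0.2183 0.0437] yaw 173.7 | units tx -0.060 ty 0.017 tz 0.292 turn -0.013
((608.9719848632812, 218.7834014892578), (56.748497009277344, 75.13909149169922), 83.78584289550781) [0.5815342 0.2837799]
```

```bash
python3 -m handwheel '[[-0.08,0,0.1,0,50],[0,0,0.1,0,50],[0,0,0.05,0,50],[0,0,0.03,0,50],[0,0,0,0,50],[0,0,0,0,50],[0,0,0,0,62],[0,0,0,0,66]]'| egrep 'pos|for|wid'
python3 -m handwheel '[[0,0,0,0,70],[0,0,0,0,74],[0,0,0,0,74],[0,0,0,0,74],[0,0,-0.1,0,74],[0,0,-0.2,0,74],[0,0,-0.4,0,74],[0,0,-0.4,0,74]]'| egrep 'pos|for|wid'
python3 -m handwheel '[[0,0,-0.4,0,74],[0.5,0,0,0,40],[0.6,0,0,0,0],[0.6,0,0,0,0],[0.39,0,0,0,0],[0,0,0,0,0],[0,0,0,0,0],[0,0,0,0,0]]'| egrep 'pos|for|wid'
python3 - <<'E'
from h import *
sp(.51,.285,.012)
E
```

```text
ee_pos: [0.6215, 0.2179, 0.0319]
ft_force: [0.2, 0.5, 0.2]
grip_width: 0.77
grasp_force: 0.0
ee_pos: [0.6208, 0.2177, 0.0759]
ft_force: [0.7, 0.2, -0.7]
grip_width: 0.874
grasp_force: 0.0
ee_pos: [0.5392, 0.2271, 0.0925]
ft_force: [0.1, 0.3, 0.0]
grip_width: -0.002
grasp_force: 0.0
t=48.5 at [0.5392 0.2271 0.0925] yaw 173.7 | units tx 0.032 ty 0.015 tz 2.012 turn -0.013
```

```bash
python3 -m handwheel '[[0,0,0.4,0,0],[0,0,0.5,0,0],[0,0,0.5,0,0],[0,0,0.4,0,0],[0,0,0.2,0,0],[-0.2,0,0,0,0],[-0.2,0,0,0,0],[-0.2,0,0,0,0]]'| egrep 'pos|ft'
python3 -m handwheel '[[-0.03,0,0,0,0],[-0.08,0,-0.11,0,0],[-0.08,0,-0.11,0,0],[-0.08,0,-0.11,0,0],[-0.08,0,-0.11,0,0],[-0.08,0,-0.11,0,0],[-0.08,0,-0.11,0,0],[-0.08,0,-0.11,0,0]]'| egrep 'pos|ft'
python3 -m handwheel '[[-0.09,0,-0.04,0,0],[-0.09,0,-0.04,0,0],[-0.09,0,-0.04,0,0],[-0.09,0,-0.03,0,0],[-0.09,0,-0.03,0,0],[-0.09,0,-0.03,0,0],[-0.09,0,-0.03,0,0],[-0.09,0,-0.03,0,0]]'| egrep 'pos|ft'
python3 - <<'E'
from h import *
sp(.6206,.285,.062)
E
```

```text
ee_pos: [0.5645, 0.2245, 0.0131]
ft_force: [-0.6, -0.1, 0.0]
ee_pos: [0.5858, 0.2218, 0.0429]
ft_force: [0.3, 0.1, 0.2]
ee_pos: [0.6144, 0.2185, 0.053]
ft_force: [0.1, 0.1, -0.7]
t=50.5 at [0.6144 0.2185 0.053 ] yaw 173.7 | units tx -0.841 ty 0.023 tz -0.224 turn -0.013
```

```bash
python3 -m handwheel '[[-0.09,0,-0.03,0,0],[-0.09,0,-0.03,0,0],[-0.09,0,-0.03,0,0],[-0.09,0,-0.03,0,0],[-0.09,0,-0.03,0,0],[-0.09,0,-0.03,0,0],[-0.08,0,-0.02,0,0],[-0.07,0,0,0,0]]'| egrep 'pos|ft'
python3 -m handwheel '[[-0.07,0,0,0,0],[-0.05,0,0,0,0],[-0.03,0,0,0,0],[0,0,0,0,0],[0,0,0,0,0],[0,0,0,0,0],[0.1,0,0,0,0],[0.2,0,0,0,0]]'| egrep 'pos|ft'
python3 -m handwheel '[[0.4,0,-0.3,0,0],[0.6,0,-0.5,0,0],[0.6,0,-0.5,0,0],[0.6,0,-0.5,0,0],[0.6,0,-0.5,0,0],[0,0,0,0,0],[0,0,0,0,0],[0,0,0,0,0]]'| egrep 'pos|ft'
python3 - <<'E'
from h import *
for T in(.285,.195,.105): stand_check(T)
small(*grab("side"));sp(.4638,-.0827,.1)
E
```

```text
ee_pos: [0.6421, 0.2155, 0.0614]
ft_force: [0.8, -0.2, -0.4]
ee_pos: [0.6356, 0.2162, 0.0612]
ft_force: [-0.8, -0.3, 0.8]
ee_pos: [0.5239, 0.2285, 0.1527]
ft_force: [-0.1, 0.7, -0.7]
wrist [(137, 58, 31), (0, 9, 30), (124, 120, 17), (120, 109, 28), (120, 44, 23), (135, 51, 20), (120, 26, 30), (9, 153, 122), (158, 68, 15), (134, 108, 26), (10, 150, 122), (156, 94, 27), (108, 111, 23), (115, 221, 15), (102, 53, 24)]
side [(3, 48, 106), (8, 109, 110), (14, 99, 152), (8, 151, 110), (8, 155, 110), (20, 62, 94), (10, 156, 113), (8, 148, 112), (30, 11, 113), (8, 153, 113), (10, 168, 109), (141, 49, 83), (10, 167, 113), (9, 162, 110), (145, 110, 58)]
wrist [(10, 145, 120), (98, 49, 21), (0, 30, 17), (127, 230, 10), (113, 36, 28), (79, 216, 13), (90, 24, 21), (70, 26, 29), (86, 93, 22), (169, 64, 32), (10, 59, 13), (90, 58, 22), (15, 57, 18), (94, 214, 25), (95, 175, 16)]
side [(9, 171, 103), (8, 101, 111), (15, 3, 153), (8, 147, 113), (9, 158, 108), (8, 58, 83), (9, 153, 112), (8, 150, 112), (10, 71, 97), (7, 149, 116), (9, 153, 108), (11, 40, 90), (8, 147, 111), (10, 163, 108), (8, 56, 86)]
wrist [(11, 161, 117), (10, 147, 111), (10, 161, 109), (10, 172, 113), (12, 161, 119), (8, 151, 118), (8, 152, 119), (9, 159, 114), (11, 160, 118), (9, 142, 120), (11, 150, 119), (138, 204, 15), (10, 161, 119), (10, 175, 92), (82, 255, 11)]
side [(9, 173, 100), (7, 144, 106), (100, 9, 168), (9, 155, 112), (10, 156, 108), (7, 29, 114), (10, 163, 111), (9, 142, 111), (20, 6, 124), (11, 167, 107), (11, 153, 112), (12, 39, 99), (9, 162, 112), (7, 160, 107), (105, 6, 160)]
orange size 76 52 S,T [ 0.4569 -0.0826] angle 3.5 turn from stand-aligned -1.63
white size 74 58 S,T [ 0.2837 -0.4334] angle -31.6 turn from stand-aligned 4.23
t=52.9 at [0.5243 0.2283 0.1522] yaw 173.7 | units tx 0.812 ty -9.167 tz 1.305 turn -0.016
```

White, blue and green stand. Now orange.

```bash
python3 -m handwheel '[[0.07,-0.76,0,0,72],[0.07,-0.76,0,0,72],[0.07,-0.76,0,0,72],[0.07,-0.76,0,0,72],[0.07,-0.76,0,0,72],[0.07,-0.76,0,0,72],[0.07,-0.76,0,0,72],[0.07,-0.76,0,0,72]]'| egrep 'pos|ft'
python3 -m handwheel '[[0.07,-0.76,0,0,72],[0.07,-0.76,0,0,72],[0.07,-0.76,0.2,0,72],[0.04,-0.76,0.4,0,72],[0,0,0.5,-0.8,72],[0,0,0.5,-0.83,72],[0,0,0.5,0,72],[0,0,0.5,0,72]]'| egrep 'pos|ft'
python3 - <<'E'
from h import *
small(*grab("wrist")); sp(.4636,-.0816,-.0125,183.55)
E
```

```text
ee_pos: [0.4748, -0.0121, 0.153]
ft_force: [0.3, 0.4, 0.0]
ee_pos: [0.4518, -0.131, 0.0482]
ft_force: [0.6, -0.2, 0.4]
t=54.2 at [ 0.4487 -0.1295  0.0438] yaw -176.6 | units tx -0.077 ty -0.057 tz 1.406 turn -0.024
```

```bash
sed -i 's/(8,200,120),(17/(8,190,50),(19/' h.py
python3 - <<'E'
from h import *
im,cal=grab("wrist"); small(im,cal); small(*grab("side"))
m=cv2.inRange(cv2.cvtColor(im,cv2.COLOR_RGB2HSV),(6,190,40),(20,255,255))
for c in cv2.findContours(m,0,1)[0]:
    if cv2.contourArea(c)>300: print(cv2.boundingRect(c),cv2.contourArea(c))
E
```

```text
green size 80 46 S,T [0.5451 0.0719] angle 53.9 turn from stand-aligned -10.03
orange size 78 59 S,T [ 0.4557 -0.0813] angle 3.4 turn from stand-aligned -1.60
white size 71 63 S,T [ 0.5127 -0.196 ] angle 37.9 turn from stand-aligned -7.36
orange size 78 59 S,T [ 0.4576 -0.081 ] angle 3.5 turn from stand-aligned -1.62
white size 74 58 S,T [ 0.2838 -0.4334] angle -31.6 turn from stand-aligned 4.23
white size 65 64 S,T [ 0.5027 -0.1516] angle 38.0 turn from stand-aligned -7.38
(217, 161, 110, 135) 13638.0
```

```bash
python3 -m handwheel '[[-0.08,-0.04,0.3,0,72],[0,0,0.3,0,72],[0,0,0.25,0,72],[0,0,0.2,0,72],[0,0,0.15,0,72],[0,0,0.1,0,72],[0,0,0.1,0,72],[0,0,0,0,72]]'| egrep 'pos|for|wid'
python3 -m handwheel '[[0,0,0,0,70],[0,0,0,0,68],[0,0,0,0,66],[0,0,0,0,64],[0,0,0,0,62],[0,0,0,0,60],[0,0,0,0,58],[0,0,0,0,56]]'| egrep 'pos|for|wid'
python3 -m handwheel '[[0,0,0,0,54],[0,0,0,0,52],[0,0,0,0,50],[0,0,0,0,50],[0,0,-0.2,0,50],[0,0,-0.3,0,50],[0,0,-0.4,0,50],[0,0,-0.4,0,50]]'| egrep 'pos|for|wid'
python3 -m handwheel '[[0,0,-0.4,0,50],[0,0,-0.4,0.8,50],[0,0,-0.3,0.82,50],[0,0,0,0,50],[0,0,0,0,50],[0,0,0,0,50],[0,0,0,0,50],[0,0,0,0,50]]'| egrep 'pos|for|wid'
python3 - <<'E'
from h import *
sp(.5935,.015,.084)
E
```

```text
ee_pos: [0.4548, -0.1317, -0.0074]
ft_force: [0.4, 0.1, -0.9]
grip_width: 0.844
grasp_force: 0.0
ee_pos: [0.4559, -0.1319, -0.0056]
ft_force: [-1.7, 2.6, 7.9]
grip_width: 0.657
grasp_force: 3.9
ee_pos: [0.4546, -0.1317, 0.0454]
ft_force: [-0.7, -0.3, -0.4]
grip_width: 0.584
grasp_force: 0.0
ee_pos: [0.4543, -0.1315, 0.0878]
ft_force: [-0.2, -0.0, -0.1]
grip_width: 0.583
grasp_force: 0.0
t=57.0 at [ 0.4543 -0.1315  0.0878] yaw 173.8 | units tx -3.189 ty 2.407 tz 0.096 turn 0.004
```

Too shallow (TCP −0.0074 instead of −0.0125), so it slipped off. Retry deeper.

```bash
python3 -m handwheel '[[0,0,0.3,-0.8,72],[0,0,0.3,-0.82,72],[0,0,0.4,0,72],[0,0,0.4,0,72],[0,0,0.4,0,72],[0,0,0.3,0,72],[0,0,0,0,72],[0,0,0,0,72]]'| egrep 'pos|for|wid'
python3 - <<'E'
from h import *
small(*grab("wrist")); sp(.4636,-.0808,-.0125,183.5)
E
```

```text
ee_pos: [0.4541, -0.1314, 0.004]
ft_force: [0.4, 0.3, 0.8]
grip_width: 0.847
grasp_force: 0.0
orange size 80 59 S,T [ 0.4568 -0.0824] angle 3.5 turn from stand-aligned -1.62
t=57.7 at [ 0.455  -0.1318  0.005 ] yaw -176.5 | units tx 0.073 ty 0.030 tz 0.438 turn -0.005
```

```bash
python3 -m handwheel '[[0.04,0,0.16,0,72],[0,0,0.14,0,72],[0,0,0.1,0,72],[0,0,0.03,0,72],[0,0,0,0,70],[0,0,0,0,68],[0,0,0,0,66],[0,0,0,0,66]]'| egrep 'pos|for|wid'
python3 -m handwheel '[[0,0,0,0,64],[0,0,0,0,62],[0,0,0,0,60],[0,0,0,0,58],[0,0,0,0,56],[0,0,0,0,54],[0,0,0,0,52],[0,0,0,0,50]]'| egrep 'pos|for|wid'
```

```text
ee_pos: [0.4538, -0.1321, -0.0118]
ft_force: [-0.3, 0.1, -0.1]
grip_width: 0.772
grasp_force: 0.0
ee_pos: [0.4541, -0.1322, -0.0112]
ft_force: [-1.5, 1.9, 5.0]
grip_width: 0.7
grasp_force: 63.6
```

```bash
python3 -m handwheel '[[0,0,-0.2,0,50],[0,0,-0.3,0,50],[0,0,-0.4,0,50],[0,0,-0.4,0,50],[0,0,-0.4,0,50],[0,0,-0.4,0.8,50],[0,0,-0.3,0.82,50],[0,0,0,0,50]]'| egrep 'pos|for|wid'
python3 -m handwheel '[[-0.2,0.15,0,0,50],[-0.4,0.3,0,0,50],[-0.5,0.38,0,0,50],[-0.5,0.38,0,0,50],[-0.5,0.38,0,0,50],[-0.5,0.38,0,0,50],[-0.4,0.3,0,0,50],[-0.2,0.15,0,0,50]]'| egrep 'pos|for|wid'
python3 - <<'E'
from h import *
sp(.5935,.015,.032)
im,cal=grab("wrist"); s=state(); m=cv2.inRange(cv2.cvtColor(im,cv2.COLOR_RGB2HSV),(6,190,40),(20,255,255)); m[:,:150]=0;m[:,400:]=0
c=max(cv2.findContours(m,0,1)[0],key=cv2.contourArea); w=cast(cal,c.reshape(-1,2),s["ee_pos"][2]+.020)[:,:2]*1000; r=cv2.minAreaRect(w.astype(np.float32)); print(r,st(*np.array(r[0])/1000),st(*s["ee_pos"][:2]))
E
```

```text
ee_pos: [0.4554, -0.1329, 0.0872]
ft_force: [0.6, 0.2, 0.1]
grip_width: 0.702
grasp_force: 65.0
ee_pos: [0.5925, -0.0479, 0.0822]
ft_force: [-0.6, -0.3, 0.1]
grip_width: 0.698
grasp_force: 65.0
t=60.4 at [ 0.5925 -0.0479  0.0822] yaw 173.9 | units tx 0.016 ty -0.048 tz 1.254 turn 0.029
((582.6514282226562, -47.30833435058594), (56.58061981201172, 78.15108489990234), 83.68907165527344) [0.58433866 0.01640429] [0.59463783 0.01710325]
```

```bash
python3 -m handwheel '[[0,-0.03,0.3,0,50],[0,0,0.3,0,50],[0,0,0.3,0,50],[0,0,0.2,0,50],[0,0,0.1,0,50],[0,0,0.05,0,50],[0,0,0,0,50],[0,0,0,0,50]]'| egrep 'pos|for|wid'
python3 -m handwheel '[[0,0,0,0,62],[0,0,0,0,66],[0,0,0,0,70],[0,0,0,0,74],[0,0,0,0,74],[0,0,0,0,74],[0,0,-0.1,0,74],[0,0,-0.2,0,74]]'| egrep 'pos|for|wid'
python3 -m handwheel '[[0,0,-0.4,0,74],[0,0,-0.4,0,74],[0,0,-0.4,0,74],[0.5,0,0,0,40],[0.6,0,0,0,0],[0.6,0,0,0,0],[0.39,0,0,0,0],[0,0,0,0,0]]'| egrep 'pos|for|wid'
python3 - <<'E'
from h import *
sp(.51,.015,.012)
E
```

```text
ee_pos: [0.5915, -0.0511, 0.0343]
ft_force: [0.2, -0.8, -1.0]
grip_width: 0.697
grasp_force: 65.0
ee_pos: [0.5902, -0.0507, 0.0452]
ft_force: [0.7, -0.3, -0.6]
grip_width: 0.867
grasp_force: 0.0
ee_pos: [0.5059, -0.0413, 0.094]
ft_force: [-0.2, 0.3, -1.2]
grip_width: 0.154
grasp_force: 0.0
t=62.5 at [ 0.5059 -0.0413  0.094 ] yaw 173.7 | units tx -0.066 ty 0.025 tz 2.050 turn -0.002
```

```bash
python3 -m handwheel '[[0,0,0.4,0,0],[0,0,0.5,0,0],[0,0,0.5,0,0],[0,0,0.4,0,0],[0,0,0.24,0,0],[-0.2,0,0,0,0],[-0.2,0,0,0,0],[-0.2,0,0,0,0]]'| egrep 'pos|ft'
python3 -m handwheel '[[-0.13,0,0,0,0],[-0.08,0,-0.11,0,0],[-0.08,0,-0.11,0,0],[-0.08,0,-0.11,0,0],[-0.08,0,-0.11,0,0],[-0.08,0,-0.11,0,0],[-0.08,0,-0.11,0,0],[-0.08,0,-0.11,0,0]]'| egrep 'pos|ft'
python3 -m handwheel '[[-0.09,0,-0.04,0,0],[-0.09,0,-0.04,0,0],[-0.09,0,-0.04,0,0],[-0.09,0,-0.03,0,0],[-0.09,0,-0.03,0,0],[-0.09,0,-0.03,0,0],[-0.09,0,-0.03,0,0],[-0.09,0,-0.03,0,0]]'| egrep 'pos|ft'
python3 - <<'E'
from h import *
sp(.6206,.015,.062)
E
```

```text
ee_pos: [0.5344, -0.0448, 0.0138]
ft_force: [0.0, 0.4, -0.5]
ee_pos: [0.5602, -0.0475, 0.0439]
ft_force: [-0.1, -0.1, 0.9]
ee_pos: [0.5883, -0.0506, 0.0539]
ft_force: [-1.0, -0.8, 0.2]
t=64.5 at [ 0.5883 -0.0506  0.0539] yaw 173.7 | units tx -0.756 ty 0.031 tz -0.203 turn -0.003
```

```bash
python3 -m handwheel '[[-0.09,0,-0.03,0,0],[-0.09,0,-0.03,0,0],[-0.09,0,-0.03,0,0],[-0.09,0,-0.03,0,0],[-0.08,0,-0.03,0,0],[-0.08,0,-0.03,0,0],[-0.08,0,-0.02,0,0],[-0.07,0,0,0,0]]'| egrep 'pos|ft'
python3 -m handwheel '[[-0.05,0,0,0,0],[-0.04,0,0,0,0],[0,0,0,0,0],[0,0,0,0,0],[0,0,0,0,0],[0,0,0,0,0],[0.1,0,0,0,0],[0.2,0,0,0,0]]'| egrep 'pos|ft'
python3 -m handwheel '[[0.4,0,-0.3,0,0],[0.6,0,-0.5,0,0],[0.6,0,-0.5,0,0],[0.6,0,-0.5,0,0],[0.6,0,-0.5,0,0],[0.6,-0.6,0,0,0],[0,-0.8,0,0,0],[0,-0.5,0,0,0]]'| egrep 'pos|ft'
python3 - <<'E'
from h import *
s=state();print(s["clock"])
im,cal=grab("wrist"); cv2.imwrite("pics/w11.png",im[:,:,::-1])
hsv=cv2.cvtColor(im,cv2.COLOR_RGB2HSV)
for k,lo,hi in(("g",(50,120,50),(85,255,255)),("y",(24,150,90),(34,255,255)),("b",(100,150,60),(125,255,255))):
    for c in cv2.findContours(cv2.inRange(hsv,lo,hi),0,1)[0]:
        if cv2.contourArea(c)>200:
            (u,v),(a,b),_=cv2.fitEllipse(c); w=cast(cal,[(u,v)],.055)[0]; print(k,(round(u),round(v)),round(a),round(b),w.round(4),st(*w[:2]).round(4))
im=read_camera("side"); cv2.imwrite("pics/s11.png",cv2.resize(im[120:360,180:400,::-1],None,fx=2.5,fy=2.5,interpolation=cv2.INTER_CUBIC))
E
```

```text
ee_pos: [0.6152, -0.0536, 0.0622]
ft_force: [0.0, -1.6, 0.0]
ee_pos: [0.6064, -0.0526, 0.0621]
ft_force: [0.6, 0.3, -0.2]
ee_pos: [0.4612, -0.1143, 0.1543]
ft_force: [0.3, -0.9, 0.4]
66.45
g (113, 237) 47 49 [ 0.4735 -0.2369  0.055 ] [ 0.4965 -0.1839]
y (226, 292) 32 47 [ 0.528  -0.1599  0.055 ] [ 0.5423 -0.1014]
y (9, 186) 22 51 [ 0.4259 -0.3057  0.055 ] [ 0.4567 -0.2576]
```

View pics/s11.png

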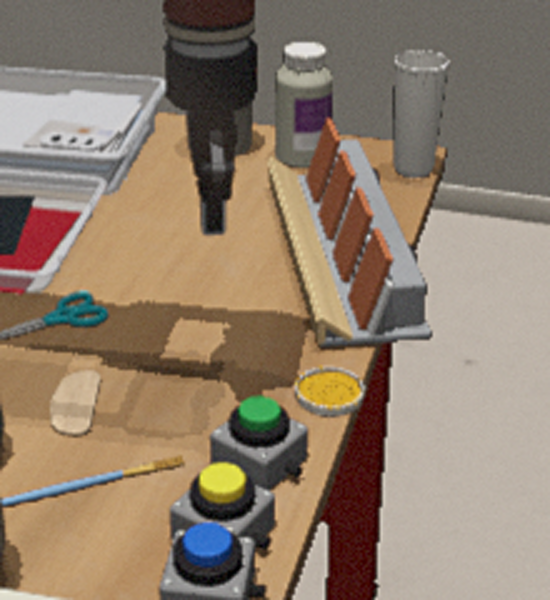

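All four tiles stand in a row against the fence, and the bottle is upright. Buttons in the crop: green (260,412), yellow (222,483), blue (208,543). On to green.

```bash
python3 - <<'E'
from h import *
plan(.474,-.2375,.062)
E
python3 -m handwheel '[[-0.12,-0.78,0,0,0],[-0.12,-0.78,0,0,0],[-0.12,-0.78,0,0,0],[-0.12,-0.75,0,0,0],[-0.12,0,0.3,0,0],[0,0,0.5,0,0],[0,0,0.5,0,0],[0,0,0.3,0,0]]'| egrep 'pos|ft'
python3 - <<'E'
from h import *
plan(.474,-.2375,.062)
im,cal=grab("wrist"); hsv=cv2.cvtColor(im,cv2.COLOR_RGB2HSV)
for k,lo,hi in(("g",(50,120,50),(85,255,255)),("y",(24,150,90),(34,255,255)),("b",(100,150,60),(125,255,255))):
    for c in cv2.findContours(cv2.inRange(hsv,lo,hi),0,1)[0]:
        if cv2.contourArea(c)>200:
            (u,v),(a,b),_=cv2.fitEllipse(c); w=cast(cal,[(u,v)],.055)[0]; print(k,(round(u),round(v)),round(a),round(b),w.round(4))
E
```

```text
t=66.5 at [ 0.4618 -0.1151  0.1541] yaw 173.5 | units tx -0.648 ty -3.006 tz 2.303 turn -0.000
ee_pos: [0.472, -0.2369, 0.087]
ft_force: [-1.0, 0.8, -1.4]
t=67.2 at [ 0.472  -0.2369  0.087 ] yaw 173.7 | units tx -0.052 ty -0.008 tz 0.626 turn -0.000
g (275, 242) 59 67 [ 0.4717 -0.237   0.055 ]
y (414, 323) 19 52 [ 0.5328 -0.1606  0.055 ]
y (115, 173) 69 73 [ 0.4248 -0.3149  0.055 ]
b (12, 143) 30 71 [ 0.403  -0.3658  0.055 ]
```

```bash
python3 -m handwheel '[[-0.02,0,0.25,0,0],[0,0,0.25,0,0],[0,0,0.2,0,0],[0,0,0,0,0],[0,0,0,0,0],[0,0,0,0,0],[0,0,0,0,0],[0,0,0,0,0]]'| egrep 'pos|ft'
python3 -m handwheel '[[0,0,0.05,0,0],[0,0,0.05,0,0],[0,0,0,0,0],[0,0,0,0,0],[0,0,0,0,0],[0,0,0,0,0],[0,0,0,0,0],[0,0,0,0,0]]'| egrep 'pos|ft'
python3 -m handwheel '[[0,0,0.05,0,0],[0,0,0,0,0],[0,0,0,0,0],[0,0,0,0,0],[0,0,0,0,0],[0,0,0,0,0],[0,0,0,0,0],[0,0,0,0,0]]'| egrep 'pos|ft'
```

```text
ee_pos: [0.4745, -0.2392, 0.0627]
ft_force: [-1.0, -0.4, -0.1]
ee_pos: [0.474, -0.2389, 0.058]
ft_force: [0.6, 0.4, 1.2]
ee_pos: [0.474, -0.2389, 0.0559]
ft_force: [0.1, -0.0, -0.7]
```

```bash
python3 -m handwheel '[[0,0,0.05,0,0],[0,0,0.05,0,0],[0,0,0,0,0],[0,0,0,0,0],[0,0,0,0,0],[0,0,0,0,0],[0,0,0,0,0],[0,0,0,0,0]]'| egrep 'pos|ft'
python3 -m handwheel '[[0,0,0.05,0,0],[0,0,0.05,0,0],[0,0,0,0,0],[0,0,0,0,0],[0,0,0,0,0],[0,0,0,0,0],[0,0,0,0,0],[0,0,0,0,0]]'| egrep 'pos|ft'
python3 -m handwheel '[[0,0,0.05,0,0],[0,0,0,0,0],[0,0,0,0,0],[0,0,0,0,0],[0,0,0,0,0],[0,0,0,0,0],[0,0,0,0,0],[0,0,0,0,0]]'| egrep 'pos|ft'
```

```text
ee_pos: [0.474, -0.2389, 0.052]
ft_force: [0.4, -0.3, -0.5]
ee_pos: [0.4742, -0.239, 0.0481]
ft_force: [-0.2, -0.4, 2.0]
ee_pos: [0.4741, -0.2389, 0.046]
ft_force: [1.7, -1.3, 2.1]
```

```bash
python3 -m handwheel '[[0,0,0.05,0,0],[0,0,0.05,0,0],[0,0,0,0,0],[0,0,0,0,0],[0,0,0,0,0],[0,0,0,0,0],[0,0,0,0,0],[0,0,0,0,0]]'| egrep 'pos|ft'
python3 -m handwheel '[[0,0,0.05,0,0],[0,0,0,0,0],[0,0,0,0,0],[0,0,0,0,0],[0,0,0,0,0],[0,0,0,0,0],[0,0,0,0,0],[0,0,0,0,0]]'| egrep 'pos|ft'
```

```text
ee_pos: [0.4742, -0.239, 0.0426]
ft_force: [-1.2, 0.8, 7.7]
ee_pos: [0.4743, -0.2391, 0.0423]
ft_force: [-6.0, 2.8, 17.8]
```

Green is on its stop (17.8 N). Hold, then release.

```bash
python3 -m handwheel '[[0,0,0,0,0],[0,0,0,0,0],[0,0,0,0,0],[0,0,0,0,0],[0,0,0,0,0],[0,0,0,0,0],[0,0,0,0,0],[0,0,0,0,0]]'| egrep 'clo|ft'
python3 -m handwheel '[[0,0,0,0,0],[0,0,0,0,0],[0,0,0,0,0],[0,0,0,0,0],[0,0,0,0,0],[0,0,0,0,0],[0,0,0,0,0],[0,0,0,0,0]]'| egrep 'clo|ft'
python3 -m handwheel '[[0,0,0,0,0],[0,0,0,0,0],[0,0,0,0,0],[0,0,0,0,0],[0,0,0,0,0],[0,0,0,0,0],[0,0,0,0,0],[0,0,0,0,0]]'| egrep 'clo|ft'
python3 -m handwheel '[[0,0,0,0,0],[0,0,0,0,0],[0,0,-0.3,0,0],[0,0,-0.4,0,0],[0,0,-0.4,0,0],[0,0,0,0,0],[0,0,0,0,0],[0,0,0,0,0]]'| egrep 'pos|clo|ft'
python3 - <<'E'
from h import *
plan(.425,-.3165,.052)
E
```

```text
clock: 73.27
ft_force: [-5.5, 3.2, 18.4]
clock: 73.93
ft_force: [-6.1, 3.0, 17.3]
clock: 74.6
ft_force: [-6.6, 3.6, 18.3]
clock: 75.27
ee_pos: [0.4731, -0.2382, 0.0824]
ft_force: [-0.5, -0.2, -0.9]
t=75.3 at [ 0.4731 -0.2382  0.0824] yaw 173.7 | units tx 0.982 ty -2.077 tz 0.760 turn -0.000
```

```bash
python3 -m handwheel '[[0.2,-0.42,0,0,0],[0.2,-0.42,0,0,0],[0.2,-0.42,0,0,0],[0.2,-0.42,0,0,0],[0.18,-0.4,0,0,0],[0,0,0,0,0],[0,0,0,0,0],[0,0,0,0,0]]'| egrep 'pos|ft'
python3 - <<'E'
from h import *
im,cal=grab("wrist"); hsv=cv2.cvtColor(im,cv2.COLOR_RGB2HSV)
for k,lo,hi in(("y",(24,150,90),(34,255,255)),("b",(100,150,60),(125,255,255))):
    for c in cv2.findContours(cv2.inRange(hsv,lo,hi),0,1)[0]:
        if cv2.contourArea(c)>200:
            (u,v),(a,b),_=cv2.fitEllipse(c); w=cast(cal,[(u,v)],.055)[0]; print(k,(round(u),round(v)),round(a),round(b),w.round(4))
plan(.425,-.3165,.048)
E
```

```text
ee_pos: [0.4256, -0.3163, 0.0827]
ft_force: [-0.8, -0.2, -0.5]
y (494, 356) 50 71 [ 0.5154 -0.1905  0.055 ]
y (278, 241) 61 69 [ 0.4231 -0.3149  0.055 ]
b (151, 212) 69 71 [ 0.4001 -0.3778  0.055 ]
t=76.0 at [ 0.4258 -0.3162  0.083 ] yaw 173.8 | units tx 0.020 ty -0.009 tz 0.874 turn -0.000
```

```bash
python3 -m handwheel '[[0.03,0,0.3,0,0],[0,0,0.3,0,0],[0,0,0.2,0,0],[0,0,0.1,0,0],[0,0,0.06,0,0],[0,0,0.05,0,0],[0,0,0,0,0],[0,0,0,0,0]]'| egrep 'pos|ft'
python3 -m handwheel '[[0,0,0.05,0,0],[0,0,0,0,0],[0,0,0,0,0],[0,0,0,0,0],[0,0,0,0,0],[0,0,0,0,0],[0,0,0,0,0],[0,0,0,0,0]]'| egrep 'pos|ft'
```

```text
ee_pos: [0.425, -0.3172, 0.0439]
ft_force: [-1.0, 2.5, 3.2]
ee_pos: [0.4253, -0.3176, 0.0426]
ft_force: [-1.4, 2.6, 6.3]
```

```bash
python3 -m handwheel '[[0,0,0.04,0,0],[0,0,0,0,0],[0,0,0,0,0],[0,0,0,0,0],[0,0,0,0,0],[0,0,0,0,0],[0,0,0,0,0],[0,0,0,0,0]]'| egrep 'clo|pos|ft'
python3 -m handwheel '[[0,0,0,0,0],[0,0,0,0,0],[0,0,0,0,0],[0,0,0,0,0],[0,0,0,0,0],[0,0,0,0,0],[0,0,0,0,0],[0,0,0,0,0]]'| egrep 'clo|ft'
python3 -m handwheel '[[0,0,0,0,0],[0,0,0,0,0],[0,0,0,0,0],[0,0,0,0,0],[0,0,0,0,0],[0,0,0,0,0],[0,0,0,0,0],[0,0,0,0,0]]'| egrep 'clo|ft'
python3 -m handwheel '[[0,0,0,0,0],[0,0,0,0,0],[0,0,0,0,0],[0,0,0,0,0],[0,0,0,0,0],[0,0,0,0,0],[0,0,0,0,0],[0,0,0,0,0]]'| egrep 'clo|ft'
python3 -m handwheel '[[0,0,0,0,0],[0,0,0,0,0],[0,0,-0.3,0,0],[0,0,-0.4,0,0],[0,0,-0.4,0,0],[0,0,0,0,0],[0,0,0,0,0],[0,0,0,0,0]]'| egrep 'pos|clo|ft'
python3 - <<'E'
from h import *
plan(.4005,-.3795,.0425)
E
```

```text
clock: 77.98
ee_pos: [0.4253, -0.3177, 0.0424]
ft_force: [-4.9, 5.6, 15.5]
clock: 78.65
ft_force: [-4.7, 5.3, 13.7]
clock: 79.32
ft_force: [-4.9, 6.2, 15.0]
clock: 79.98
ft_force: [-5.4, 6.0, 15.2]
clock: 80.65
ee_pos: [0.4244, -0.3169, 0.0831]
ft_force: [-0.8, -0.6, -0.7]
t=80.7 at [ 0.4244 -0.3169  0.0831] yaw 173.7 | units tx 0.424 ty -1.620 tz 1.015 turn -0.000
```

Yellow was on its stop and has been released. Blue next.

```bash
python3 -m handwheel '[[0.1,-0.4,0,0,0],[0.1,-0.4,0,0,0],[0.1,-0.4,0,0,0],[0.13,-0.42,0,0,0],[0,0,0.3,0,0],[0,0,0.3,0,0],[0,0,0,0,0],[0,0,0,0,0]]'| egrep 'pos|ft'
python3 - <<'E'
from h import *
plan(.4005,-.3795,.0425)
E
python3 -m handwheel '[[0,0,0.1,0,0],[0,0,0.1,0,0],[0,0,0.1,0,0],[0,0,0.08,0,0],[0,0,0.03,0,0],[0,0,0,0,0],[0,0,0,0,0],[0,0,0,0,0]]'| egrep 'pos|ft'
python3 -m handwheel '[[0,0,0.05,0,0],[0,0,0,0,0],[0,0,0,0,0],[0,0,0,0,0],[0,0,0,0,0],[0,0,0,0,0],[0,0,0,0,0],[0,0,0,0,0]]'| egrep 'pos|ft'
```

```text
ee_pos: [0.3996, -0.3774, 0.0571]
ft_force: [0.7, -0.3, -0.3]
t=81.3 at [ 0.3996 -0.3774  0.0571] yaw 173.8 | units tx -0.028 ty -0.049 tz 0.366 turn -0.000
ee_pos: [0.401, -0.3797, 0.044]
ft_force: [0.6, 2.6, 3.5]
ee_pos: [0.401, -0.38, 0.0426]
ft_force: [-1.0, 3.8, 7.5]
```

```bash
python3 -m handwheel '[[0,0,0.04,0,0],[0,0,0,0,0],[0,0,0,0,0],[0,0,0,0,0],[0,0,0,0,0],[0,0,0,0,0],[0,0,0,0,0],[0,0,0,0,0]]'| egrep 'clo|pos|ft'
python3 -m handwheel '[[0,0,0,0,0],[0,0,0,0,0],[0,0,0,0,0],[0,0,0,0,0],[0,0,0,0,0],[0,0,0,0,0],[0,0,0,0,0],[0,0,0,0,0]]'| egrep 'clo|ft'
python3 -m handwheel '[[0,0,0,0,0],[0,0,0,0,0],[0,0,0,0,0],[0,0,0,0,0],[0,0,0,0,0],[0,0,0,0,0],[0,0,0,0,0],[0,0,0,0,0]]'| egrep 'clo|ft'
python3 -m handwheel '[[0,0,0,0,0],[0,0,0,0,0],[0,0,0,0,0],[0,0,0,0,0],[0,0,0,0,0],[0,0,0,0,0],[0,0,0,0,0],[0,0,0,0,0]]'| egrep 'clo|ft'
python3 -m handwheel '[[0,0,0,0,0],[0,0,0,0,0],[0,0,-0.3,0,0],[0,0,-0.5,0,0],[0,0,-0.5,0,0],[0,0,-0.5,0,0],[0,0,0,0,0],[0,0,0,0,0]]'| egrep 'pos|clo|ft'
python3 - <<'E'
from h import *
im,cal=grab("side"); hsv=cv2.cvtColor(im,cv2.COLOR_RGB2HSV); old=cv2.imread("pics/s11.png")
for T in(.015,.105,.195,.285): 
    P=[np.r_[wd(SF-.0077+l*np.sin(np.radians(16)),T-.01),.016+l*np.cos(np.radians(16))] for l in(.02,.05,.075)]
    print(T,[tuple(int(c) for c in hsv[v,u]) for u,v in proj(cal,P).round().astype(int)])
now=cv2.resize(im[120:360,180:400,::-1],None,fx=2.5,fy=2.5,interpolation=cv2.INTER_CUBIC)
print("stand/bottle change",cv2.absdiff(old,now)[30:340,260:450].mean())
E
```

```text
clock: 83.32
ee_pos: [0.401, -0.3801, 0.0424]
ft_force: [-3.9, 6.2, 15.8]
clock: 83.98
ft_force: [-3.3, 7.2, 16.0]
clock: 84.65
ft_force: [-2.1, 5.7, 16.0]
clock: 85.32
ft_force: [-3.2, 5.9, 15.0]
clock: 85.98
ee_pos: [0.4008, -0.3806, 0.1128]
ft_force: [-0.0, 0.1, -0.5]
0.015 [(10, 152, 131), (10, 151, 132), (9, 152, 131)]
0.105 [(9, 147, 132), (9, 140, 135), (9, 142, 133)]
0.195 [(10, 161, 130), (11, 148, 131), (10, 156, 132)]
0.285 [(10, 161, 130), (9, 150, 133), (7, 154, 134)]
stand/bottle change 19.232082625919638
```

```bash
python3 -c "
from workcell import *
print(job_done())"
```

```text
the job is handed in; nothing more can be done
None
```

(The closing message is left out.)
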